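Make up two baking kits in the loaf tins

TASK

Make up two baking kits in the loaf tins: the tall jar, the wooden biscuit stamp and the large round cutter go into the long tin, the short jar and the square cutter into the short tin. Stand everything upright on the tin's floor, in each tin with the jar at the end that has the hanging tab and the rest of the kit away from that end, and set the jars down gently without dropping them. Leave the small round cutter and the egg cup where they stand, and both tins flat on the counter.

Things in the scene. Friction and masses are not known exactly. Their poses are not given: they have to be found in the camera images.
- long_tin: bare aluminium long loaf tin, open on top, 300 mm long, 116 mm wide and 55 mm high outside, walls and floor 3 mm thick, loose, 0.45 kg. The longer of the two tins. A flat hanging tab (30 mm wide, sticking out 18 mm at rim height) marks one end. Origin at the centre of its underside; x points along its length towards the tab end, z up
- short_tin: bare aluminium short loaf tin, open on top, 220 mm long, 116 mm wide and 55 mm high outside, walls and floor 3 mm thick, loose, 0.45 kg. The shorter of the two tins. A flat hanging tab (30 mm wide, sticking out 18 mm at rim height) marks one end. Origin at the centre of its underside; x points along its length towards the tab end, z up
- tall_jar_centre (a point): tall slim white ceramic jar with a wooden lid (fixed on), 44 mm diameter, 85 mm high, about 0.16 kg, standing upright; fragile. Origin at its centre, half-way up; z up
- short_jar_centre (a point): short wide white ceramic jar with a wooden lid (fixed on), 60 mm diameter, 60 mm high, about 0.2 kg, standing upright; fragile. Origin at its centre, half-way up; z up
- large_round_cutter_centre (a point): large round pastry cutter: stiff steel tube open at both ends, 56 mm outer diameter, wall 2.5 mm, 60 mm high, about 0.07 kg, standing on end. Origin at its centre, half-way up; z up
- square_cutter_centre (a point): square pastry cutter: stiff steel square tube open at both ends, 50 by 50 mm outside, wall 2.5 mm, 60 mm high, about 0.08 kg, standing on end. Origin at its centre, half-way up; z up, x and y square to its sides
- stamp_centre (a point): light wooden biscuit stamp standing on its face: disc 52 mm diameter and 16 mm thick below, upright round handle of 26 mm diameter from 22 mm up to its top at 70 mm, about 0.06 kg. Origin at its centre, half-way up; z up
- small_round_cutter_centre (a point): small round pastry cutter, not needed, must stay where it stands: steel tube, 36 mm outer diameter, 60 mm high. Origin at its centre, half-way up; z up
- egg_cup_centre (a point): white ceramic egg cup on a foot, not needed, must stay where it stands: 50 mm diameter, 58 mm high. Origin at its centre, half-way up; z up
Not all that is in view belongs to the job. Leave any purple look-alike of the part that bears square_cutter_centre alone. What is shaped like the part that bears short_jar_centre but pink is not meant.

How it is judged:
By the outcome, as a careful person would: the job done as asked, in the order asked, and still so for the second after the job is handed in, with the robot touching nothing.
It also fails if it takes over 144 s, if anything falls off the work surface, if the arm or the gripper's body presses on something with over 40 N, if the wrist force passes 120 N, or if a joint passes its speed limit or range.

ROBOT

A 6-joint arm with a two-finger parallel gripper is mounted at the origin on the work surface. World frame = base frame: x ahead of the robot, y to its left, z up, the work surface at z = 0. Lengths are in m, angles in degrees, forces in N, time in s.
With the tool pointing down it reaches from about 0.35 to 0.85 m from the base axis. Payload 8.1 kg.
Tool frame: the origin (TCP) lies on the mounting face of the last link; the fingertips stand 173 mm ahead of it and the grasp point (between the pads) lies 155 mm ahead of it (env.grip_point_offset is the distance from the TCP to the grasp point, in m); y points along the fingers, z is the direction in which the jaws open and shut, and the axes are right-handed (so a half turn about y gives the same grasp; the last joint's range is limited). The gripper opens to 85 mm and grips with 20 to 120 N. Pads are 22 mm wide; open, the fingers measure 114 mm over their backs; the gripper's body (76 mm by 85 mm) begins 54 mm behind the grasp point. The pads swing forward as they close: fully open they stand 13 mm farther back than shut.
Start: joints at [-68.778, 7.471, 85.268, -0, 87.261, -4.893], TCP at [0.264, -0.539, 0.405] pointing down, gripper open.
Joint ranges: [-169.43, 169.43], [-51.17, 129.36], [1.28, 143.12], [-76.62, 256.62], [0, 156.53], [-152.29, 152.29]. Speed limits (degrees/s): [136.94, 136.94, 159.86, 180, 180, 180].

INTERFACE

Orientations are given as a 3x3 rotation matrix whose columns are the frame's x, y, z axes.
In Python, from workcell import env, optics, finish_job gives the robot as it stands.
- The arm moves only by the tool apply_moves, never from a script. Its argument "moves" is a list of rows, each a list of 7 numbers: the turn, a rotation vector about the tool's x, y, z in degrees, then the shift along the tool's x, y, z in m, then the finger opening in m, from 0 to 0.0854. A call has 1 to 8 rows; each row shifts and turns the commanded pose from where the row before left it, along the tool's axes as they then stand; what a row does not reach is not made up. A row lasts 1/12 s, in which the tool goes at most 41.7 mm and 7.16 degrees, less where a joint would pass 70% of its speed; a pose out of reach is approached as far as the arm can. A call is refused whole if a number of a shift passes 0.0417 or a number of a turn 7.16, either way. A call with a gripper value outside its range is refused whole. The fingers move at their own pace and stop on an object; "force" is the grip in N (left out, the last holds). Time passes only in rows, so rows that do not move let the fingers close. It gives the time, the measured TCP pose, the force and the opening at its end, in the units of the state.
- env.sense(): the state, without advancing time (a new reading comes with each control period).
- optics.read_camera(name): name is "side" or "top" or "wrist"; returns a dict with "frame" (420x560x3 uint8, blue, green, red), "intrinsics" (3x3 intrinsics, pixels), "R" (3x3) and "t" (3): a world point X has camera coordinates R X + t. Camera axes: x right, y down, z forward; pixel columns grow to the right and rows downward; lengths in m; the calibration is good to about 2 mm. A picture is of the moment at which its call begins. There is no depth.
- finish_job(): hands the job in, once; it reports no verdict.
The state is a dict: "clock": time; "joints": joint angles; "dq": joint speeds; "tau": joint torques, N m; "ee_pos": TCP position; "tool_rot": TCP orientation; "contact_force": force on the tool from outside, world axes, zero at the start; "wrist_torque": the same for the moment, N m; "width": opening from 0.0 (shut) to 1.0 (fully open).
Only numpy, scipy, OpenCV 4.12 (cv2) and the standard library are available. Lean on these libraries where they do the work, as an engineer would, in place of code of your own. Each camera call takes 0.05 s, during which the arm holds its last target.

## Working session

There is one attempt and no reset: what is moved stays moved. The work goes in short steps, Python scripts to look and compute and a tool call to move; the robot and the scene stay as the last step left them, time stands still between calls to the robot, and variables do not carry over. Pictures are saved under pics/ and viewed, and the job is handed in when it is done.

Besides the shell and the picture viewer there is one more tool, called after "Call:" by a JSON object that holds its "op" and its "data". apply_moves: Moves the arm, as the interface text tells. Its arguments: {"type":"object","properties":{"moves":{"type":"array","items":{"type":"array","items":{"type":"number"}}},"force":{"type":"number"}},"required":["moves"]}

```bash
ls; mkdir -p pics; python3 - <<'E'
from workcell import env, optics
import cv2,numpy as np
print(env.sense())
for n in ["side","top","wrist"]:
    d=optics.read_camera(n); cv2.imwrite(f"pics/{n}0.png",d["frame"]); print(n,d["intrinsics"],d["R"],d["t"])
    np.savez(f"{n}0.npz",**d)
E
```

```text
pics
{'clock': 0.0, 'joints': array([-6.87777701e+01,  7.51615105e+00,  8.53298451e+01,  2.04110246e-04,
        8.72616379e+01, -4.89322711e+00]), 'dq': array([ 0.08149178, -0.09459541, -0.00284354,  0.03357965,  0.0487626 ,
        0.04582076]), 'tau': array([-9.47252738e-04, -5.69389737e+01, -5.00560176e+01, -4.12269392e-04,
        1.41888141e-02,  2.05202127e-05]), 'ee_pos': array([ 0.26404408, -0.53851996,  0.40362783]), 'tool_rot': array([[-8.97908990e-01, -6.76698313e-04,  4.40180631e-01],
       [-4.40181121e-01,  1.75245674e-03, -8.97907295e-01],
       [-1.63785162e-04, -9.99998235e-01, -1.87141648e-03]]), 'contact_force': array([0.10291164, 0.32446782, 0.05687142]), 'wrist_torque': array([-0.02189028,  0.06307808, -0.0014346 ]), 'width': 1.001263086550317}
side [[480.53949582   0.         280.33119767]
 [  0.         480.53949582 211.21023466]
 [  0.           0.           1.        ]] [[-0.96873922 -0.24796173  0.00770069]
 [-0.14989005  0.56029308 -0.81461932]
 [ 0.19767977 -0.79030794 -0.57994488]] [0.47400728 0.12835145 1.09376133]
top [[411.40167878   0.         278.76910819]
 [  0.         411.40167878 212.72717443]
 [  0.           0.           1.        ]] [[ 0.009905   -0.99970824  0.02202991]
 [-0.99397053 -0.01224926 -0.10896115]
 [ 0.10919921 -0.02081782 -0.99380187]] [-0.02334029  0.47709833  0.91416482]
wrist [[312.24571512   0.         279.71219462]
 [  0.         312.24571512 208.44432508]
 [  0.           0.           1.        ]] [[ 0.44065494 -0.89767459 -0.00188513]
 [-0.85473769 -0.42021773  0.30469745]
 [-0.27431132 -0.13265515 -0.95244733]] [-0.59923323 -0.03993984  0.37979994]
```

View pics/top0.png

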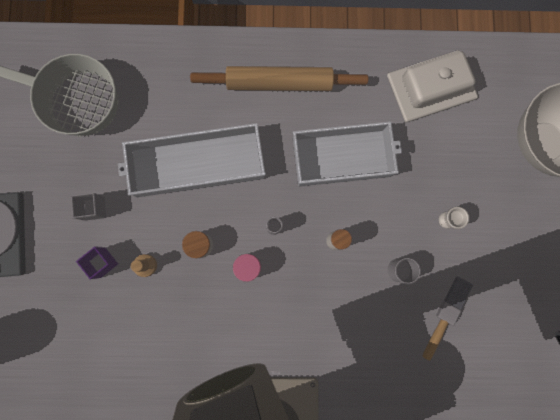

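View pics/side0.png

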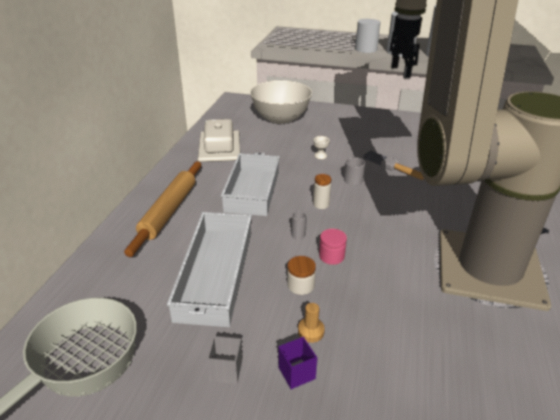

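View pics/wrist0.png

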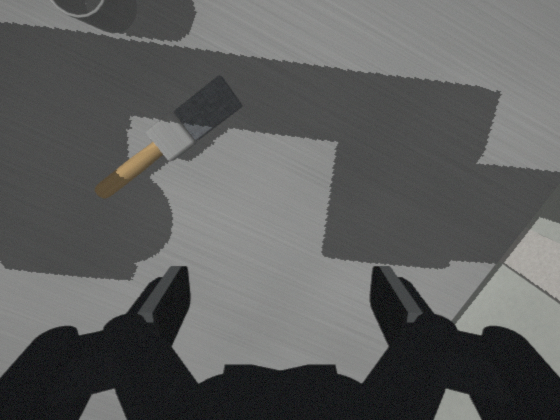

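```bash
python3 - <<'E'
import cv2,numpy as np
f=np.load("top0.npz")["frame"]
def crop(x0,y0,x1,y1,s,n):
    c=cv2.convertScaleAbs(f[y0:y1,x0:x1],alpha=1.5,beta=15); c=cv2.resize(c,None,fx=s,fy=s,interpolation=cv2.INTER_CUBIC)
    for x in range((x0+9)//10*10,x1,10):
        cv2.putText(c,str(x),(int((x+.5-x0)*s),8),0,.3,(0,255,255),1);cv2.line(c,(int((x+.5-x0)*s),10),(int((x+.5-x0)*s),16),(0,255,255),1)
    for y in range((y0+9)//10*10,y1,10):
        cv2.putText(c,str(y),(0,int((y+.5-y0)*s)),0,.3,(0,255,255),1);cv2.line(c,(20,int((y+.5-y0)*s)),(26,int((y+.5-y0)*s)),(0,255,255),1)
    cv2.imwrite(n,c)
crop(110,110,270,205,5,"pics/c1.png")
crop(285,110,425,200,5,"pics/c2.png")
crop(65,185,215,285,5,"pics/c3.png")
crop(300,200,430,290,6,"pics/c4.png")
E
```

```text
(no output)
```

View pics/c1.png

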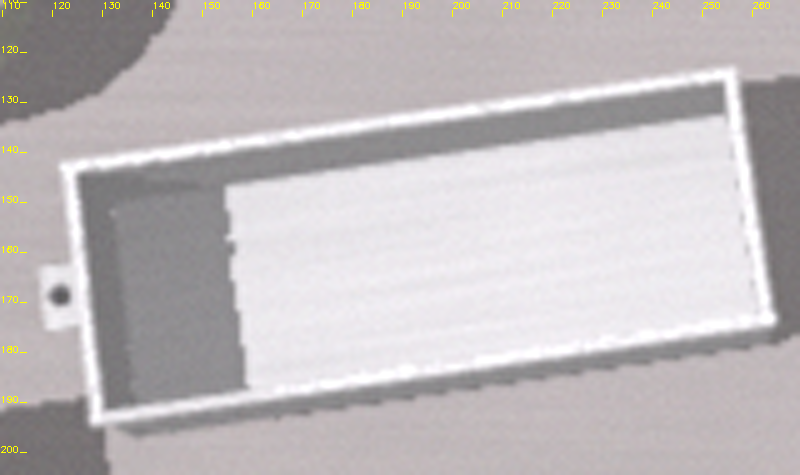

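View pics/c2.png

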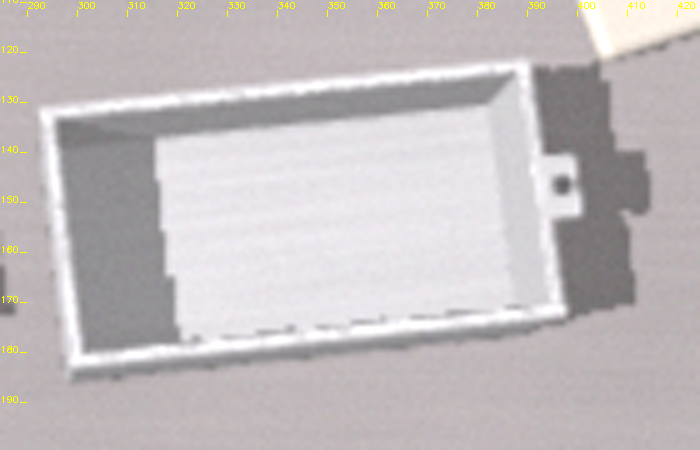

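View pics/c3.png

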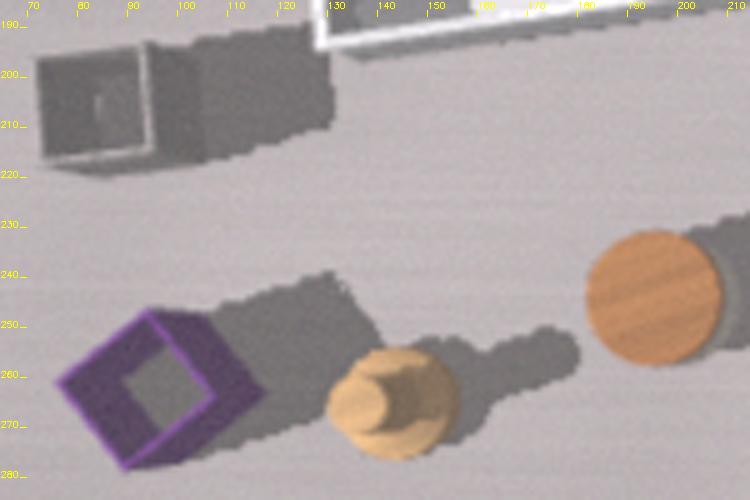

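View pics/c4.png

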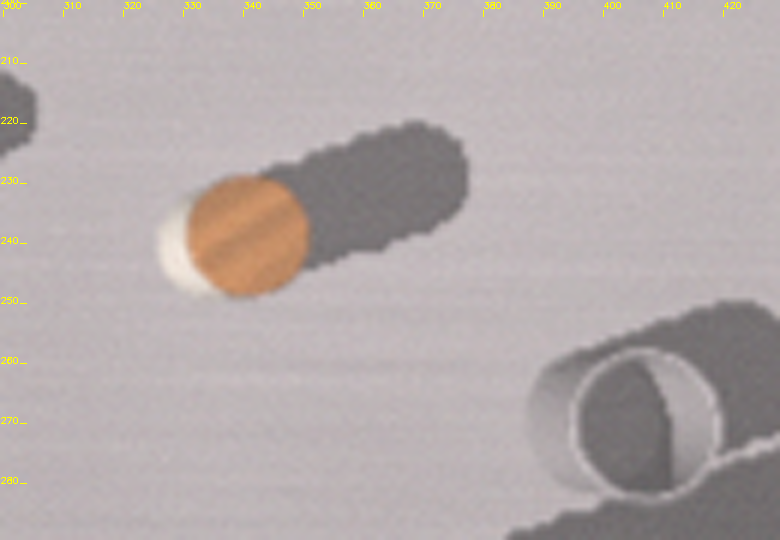

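```bash
cat > h.py <<'E'
import numpy as np
def ray(cam,u,v,z):
    K,R,t=cam["intrinsics"],cam["R"],cam["t"]
    d=R.T@np.linalg.inv(K)@np.array([u,v,1.]); c=-R.T@t
    return c+d*(z-c[2])/d[2]
def proj(cam,X):
    p=cam["intrinsics"]@(cam["R"]@np.array(X)+cam["t"]); return p[:2]/p[2]
E
python3 - <<'E'
from h import *
np.set_printoptions(precision=4,suppress=True)
top=np.load("top0.npz");side=np.load("side0.npz")
def P(c,x0,y0,s,z): return ray(top,c[0]/s+x0-.5,c[1]/s+y0-.5,z)
for n,cs,x0,y0 in [("long",[(62,165),(735,70),(775,325),(92,426)],110,110),("short",[(40,110),(527,62),(567,317),(72,370)],285,110),("sq",[(36,58),(146,40),(154,150),(42,162)],65,185)]:
    z=.06 if n=="sq" else .055
    p=np.array([P(c,x0,y0,5,z) for c in cs]); print(n,p.mean(0),[np.linalg.norm(p[i]-p[i-1]) for i in range(4)])
    e=(p[1]+p[2]-p[0]-p[3])/2; print(" long dir ang",np.degrees(np.arctan2(e[1],e[0]))); e=(p[2]+p[3]-p[0]-p[1])/2; print(" short dir ang",np.degrees(np.arctan2(e[1],e[0])))
for n,c,x0,y0,s,z in [("talljar",(248,236),300,200,6,.085),("cutter",(647,424),300,200,6,.06),("sjar",(654,298),65,185,5,.06),("stamp",(358,402),65,185,5,.07),("stampdisc",(404,403),65,185,5,.016)]:
    p=P(c,x0,y0,s,z); print(n,p, "side px", proj(side,p))
E
python3 - <<'E'
import cv2,numpy as np
f=np.load("side0.npz")["frame"]
c=cv2.resize(f[130:400,170:370],None,fx=2.9,fy=2.2,interpolation=2)
c=cv2.resize(f[130:390,170:380],None,fx=3,fy=3,interpolation=2)[:,:]
cv2.imwrite("pics/s1.png",c[:400]);cv2.imwrite("pics/s2.png",c[380:])
E
```

```text
long [0.5937 0.1755 0.055 ] [np.float64(0.11944525210654089), np.float64(0.30431061471656573), np.float64(0.11889041326551478), np.float64(0.3049615773950166)]
 long dir ang -80.67557414471842
 short dir ang -170.60256903638896
short [ 0.6135 -0.1658  0.055 ] [np.float64(0.12025467843666288), np.float64(0.22415754535958438), np.float64(0.11932243529362456), np.float64(0.22501627227926416)]
 long dir ang -83.141104883244
 short dir ang -172.59379088069792
sq [0.4854 0.4098 0.06  ] [np.float64(0.04602197808500654), np.float64(0.04799936511315171), np.float64(0.048860678681043476), np.float64(0.04834856039554513)]
 long dir ang -81.37269299533364
 short dir ang -172.8479733532553
talljar [ 0.4165 -0.1499  0.085 ] side px [322.1611 177.524 ]
cutter [ 0.3508 -0.2996  0.06  ] side px [353.8712 161.5852]
sjar [0.4027 0.1636 0.06  ] side px [301.167 263.96 ]
stamp [0.3568 0.2862 0.07  ] side px [311.3421 306.6061]
stampdisc [0.3555 0.2827 0.016 ] side px [311.1087 324.9517]
```

View pics/s1.png

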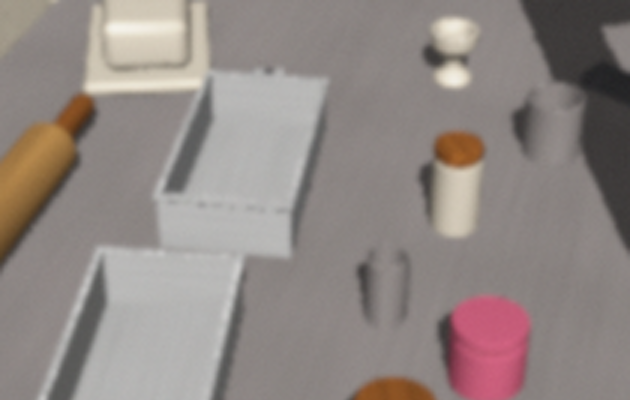

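View pics/s2.png

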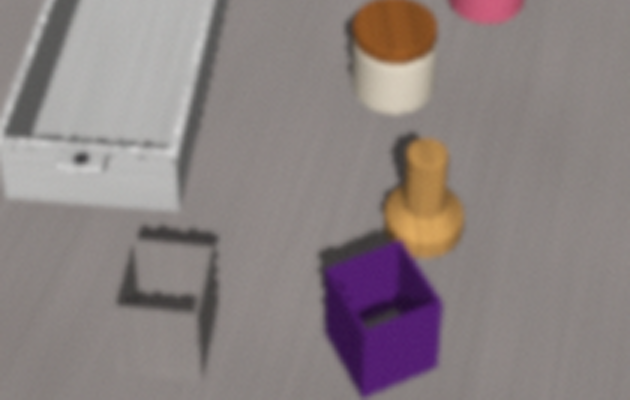

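```bash
cat > g.py <<'E'
import sys,numpy as np
from workcell import env
# usage: g.py x y z yaw(of tool z axis, deg)
s=env.sense();p=s["ee_pos"];R=s["tool_rot"]
tz=R[:,2];cur=np.degrees(np.arctan2(tz[1],tz[0]))
T=np.array(list(map(float,sys.argv[1:4])));yaw=float(sys.argv[4])
a=np.radians(yaw);z=np.array([np.cos(a),np.sin(a),0]);y=np.array([0,0,-1.]);x=np.cross(y,z)
d=T-p
print("t %.2f"%s["clock"],"p",p.round(4),"w %.1f mm"%(85.4*s["width"]),"F",s["contact_force"].round(1))
print("turn y %.2f"%((cur-yaw+180)%360-180),"tilt tool x/z deg",np.degrees([-R[2,2],R[2,0]]).round(2))
print("after-turn shift x %.4f y %.4f z %.4f"%(d@x,d@y,d@z)," in current axes",(R.T@d).round(4))
E
python3 g.py 0.4165 -0.1499 0.33 -80.65
```

```text
t 0.15 p [ 0.2641 -0.5386  0.4039] w 85.4 mm F [0.1 0.4 0.6]
turn y 16.77 tilt tool x/z deg [ 0.08 -0.01]
after-turn shift x -0.2136 y 0.0739 z -0.3587  in current axes [-0.308   0.0743 -0.2818]
```

Call:
{"op": "apply_moves", "data": {"moves": [[0,5.6,0,0,0.012,0,0.0854],[0,5.6,0,0,0.025,0,0.0854],[0,5.6,0,0,0.025,0,0.0854],[0,0,0,-0.012,0.012,-0.02,0.0854],[0,0,0,-0.0178,0,-0.03,0.0854],[0,0,0,-0.0178,0,-0.03,0.0854],[0,0,0,-0.0178,0,-0.03,0.0854],[0,0,0,-0.0178,0,-0.03,0.0854]], "force": 30}}

```text
clock: 0.82
ee_pos: [0.3237, -0.3856, 0.3301]
tool_rot: [[-0.987, -0.0, 0.161], [-0.161, 0.001, -0.987], [0.0, -1.0, -0.001]]
contact_force: [1.6, 0.3, -0.5]
width: 1.003
```

Call:
{"op": "apply_moves", "data": {"moves": [[0,0,0,-0.0178,0,-0.03,0.0854],[0,0,0,-0.0178,0,-0.03,0.0854],[0,0,0,-0.0178,0,-0.03,0.0854],[0,0,0,-0.0178,0,-0.03,0.0854],[0,0,0,-0.0178,0,-0.03,0.0854],[0,0,0,-0.0178,0,-0.03,0.0854],[0,0,0,-0.0178,0,-0.03,0.0854],[0,0,0,-0.004,0,-0.007,0.0854]]}}

```text
clock: 1.48
ee_pos: [0.4162, -0.1484, 0.3305]
tool_rot: [[-0.986, 0.001, 0.165], [-0.165, 0.002, -0.986], [-0.001, -1.0, -0.002]]
contact_force: [-0.4, 0.3, -0.4]
width: 1.0
```

```bash
python3 g.py 0.4165 -0.1499 0.215 -80.65; python3 - <<'E'
from workcell import optics
import cv2,numpy as np
d=optics.read_camera("wrist"); np.savez("w1.npz",**d); cv2.imwrite("pics/w1.png",d["frame"])
from h import *
print(proj(d,[.4165,-.1499,.085]),proj(d,[.4165,-.1499,0]))
E
```

```text
t 1.48 p [ 0.4162 -0.1484  0.3305] w 85.4 mm F [-0.4  0.3 -0.4]
turn y 0.13 tilt tool x/z deg [ 0.1  -0.05]
after-turn shift x -0.0000 y 0.1155 z 0.0015  in current axes [1.000e-04 1.155e-01 1.700e-03]
[282.07439718 220.78248789] [281.62764551 191.43564328]
```

View pics/w1.png

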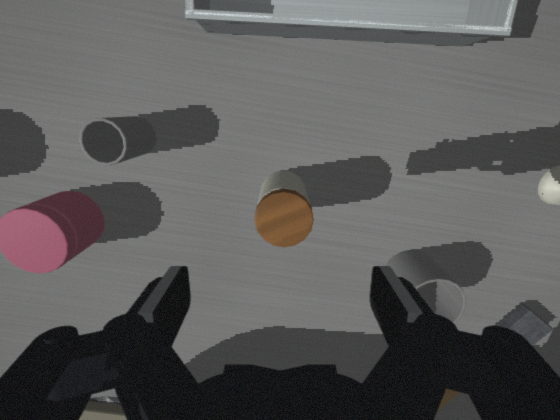

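Call:
{"op": "apply_moves", "data": {"moves": [[0,0,0,-0.0015,0.015,0.002,0.0854],[0,0,0,0,0.025,0,0.0854],[0,0,0,0,0.025,0,0.0854],[0,0,0,0,0.025,0,0.0854],[0,0,0,0,0.018,0,0.0854],[0,0,0,0,0.0075,0,0.0854],[0,0,0,0,0,0,0.035],[0,0,0,0,0,0,0.035]]}}

```text
clock: 2.2
ee_pos: [0.4171, -0.1544, 0.2155]
tool_rot: [[-0.987, -0.0, 0.161], [-0.161, 0.0, -0.987], [0.0, -1.0, -0.0]]
contact_force: [0.5, 0.2, 0.7]
width: 0.746
```

Call:
{"op": "apply_moves", "data": {"moves": [[0,0,0,0,0,0,0.035],[0,0,0,0,0,0,0.035],[0,0,0,0,0,0,0.035],[0,0,0,0,0,0,0.035]]}}

```text
clock: 2.53
ee_pos: [0.418, -0.1543, 0.2168]
tool_rot: [[-0.987, 0.003, 0.162], [-0.162, -0.001, -0.987], [-0.002, -1.0, 0.002]]
contact_force: [-0.5, 1.3, 6.8]
width: 0.517
```

Call:
{"op": "apply_moves", "data": {"moves": [[0,0,0,0,0,0,0.035],[0,0,0,0,-0.01,0,0.035],[0,0,0,0,-0.025,0,0.035],[0,0,0,0,-0.03,0,0.035],[0,0,0,0,-0.03,0,0.035],[0,0,0,0,-0.02,0,0.035]]}}

```text
clock: 3.03
ee_pos: [0.4174, -0.154, 0.3338]
tool_rot: [[-0.987, 0.003, 0.162], [-0.162, -0.001, -0.987], [-0.002, -1.0, 0.002]]
contact_force: [-0.2, -0.7, -1.3]
width: 0.516
```

```bash
python3 g.py 0.5775 0.2742 0.33 -80.65; python3 - <<'E'
from workcell import optics
import cv2,numpy as np
d=optics.read_camera("wrist"); cv2.imwrite("pics/w2.png",d["frame"])
d=optics.read_camera("side"); cv2.imwrite("pics/s3.png",d["frame"])
E
```

```text
t 3.03 p [ 0.4174 -0.154   0.3338] w 44.1 mm F [-0.2 -0.7 -1.3]
turn y -0.03 tilt tool x/z deg [-0.11 -0.13]
after-turn shift x -0.2276 y 0.0038 z -0.3965  in current axes [-0.2274  0.0036 -0.3966]
```

View pics/w2.png

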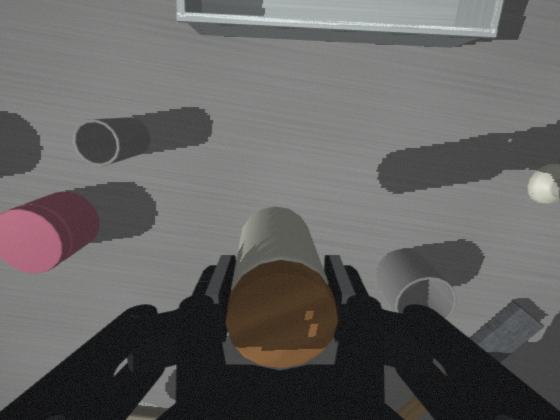

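View pics/s3.png

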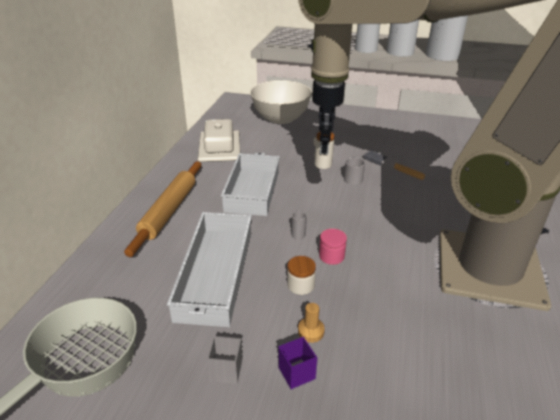

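Call:
{"op": "apply_moves", "data": {"moves": [[0,0,0,-0.01,0,-0.018,0.035],[0,0,0,-0.0175,0,-0.0305,0.035],[0,0,0,-0.0175,0,-0.0305,0.035],[0,0,0,-0.0175,0,-0.0305,0.035],[0,0,0,-0.0175,0,-0.0305,0.035],[0,0,0,-0.0175,0,-0.0305,0.035],[0,0,0,-0.0175,0,-0.0305,0.035],[0,0,0,-0.0175,0,-0.0305,0.035]]}}

```text
clock: 3.8
ee_pos: [0.5102, 0.0978, 0.3292]
tool_rot: [[-0.987, -0.002, 0.162], [-0.162, -0.0, -0.987], [0.002, -1.0, 0.0]]
contact_force: [0.4, -1.3, -1.4]
width: 0.513
```

Call:
{"op": "apply_moves", "data": {"moves": [[0,0,0,-0.0175,0,-0.0305,0.035],[0,0,0,-0.0175,0,-0.0305,0.035],[0,0,0,-0.0175,0,-0.0305,0.035],[0,0,0,-0.0175,0,-0.0305,0.035],[0,0,0,-0.0175,0,-0.0305,0.035],[0,0,0,-0.0075,0,-0.0125,0.035],[0,0,0,0,0,0,0.035],[0,0,0,0,0,0,0.035]]}}

```text
clock: 4.47
ee_pos: [0.5769, 0.2748, 0.3286]
tool_rot: [[-0.987, -0.002, 0.164], [-0.164, -0.001, -0.987], [0.003, -1.0, 0.001]]
contact_force: [0.3, -0.1, -1.3]
width: 0.513
```

```bash
python3 g.py 0.5775 0.2742 0.219 -80.65; python3 - <<'E'
from workcell import optics
import cv2,numpy as np
d=optics.read_camera("wrist"); np.savez("w3.npz",**d);cv2.imwrite("pics/w3.png",d["frame"])
d=optics.read_camera("top"); cv2.imwrite("pics/t3.png",d["frame"])
E
```

```text
t 4.47 p [0.5769 0.2748 0.3286] w 43.8 mm F [ 0.3 -0.1 -1.3]
turn y 0.06 tilt tool x/z deg [-0.05  0.15]
after-turn shift x -0.0005 y 0.1096 z 0.0007  in current axes [-0.0007  0.1096  0.0006]
```

View pics/w3.png

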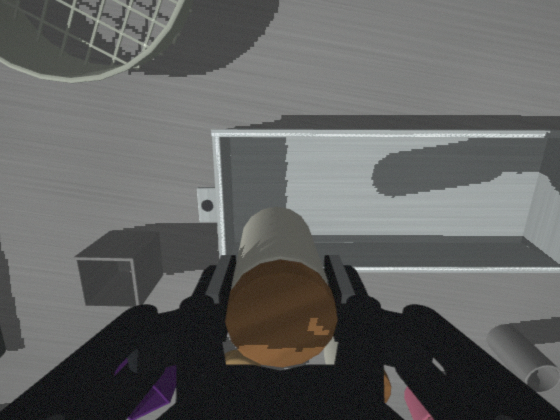

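View pics/t3.png

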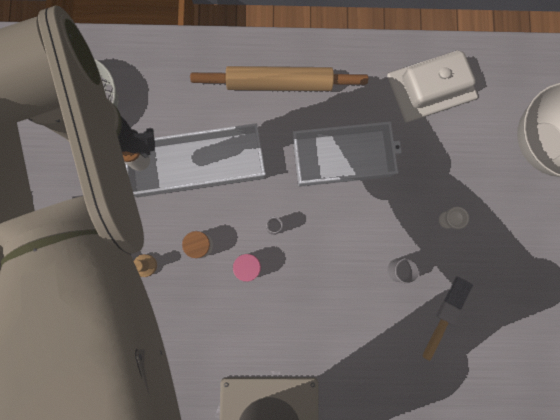

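```bash
python3 - <<'E'
from h import *
d=np.load("w3.npz")
c=np.array([.5937,.1755]);a=np.radians(99.35);u=np.array([np.cos(a),np.sin(a)]);v=np.array([-u[1],u[0]])
for px in [(212,131),(217,271)]:
    p=ray(d,*px,.055)[:2]-c; print("tin frame",p@u,p@v)
for s in (1,-1): print(proj(d,[*(c+.15*u+s*.058*v),.055]))
# where does jar land
for px in [(275,268-0)]: pass
E
python3 - <<'E'
import cv2
f=cv2.imread("pics/w3.png")[110:300,190:390]
cv2.imwrite("pics/w3c.png",cv2.resize(f,None,fx=4,fy=3,interpolation=2))
E
```

```text
tin frame 0.15154848831193318 -0.06064638477339666
tin frame 0.1549101783484183 0.058175735797111806
[222.61897406 270.82742073]
[214.27029625 134.59187157]
```

View pics/w3c.png

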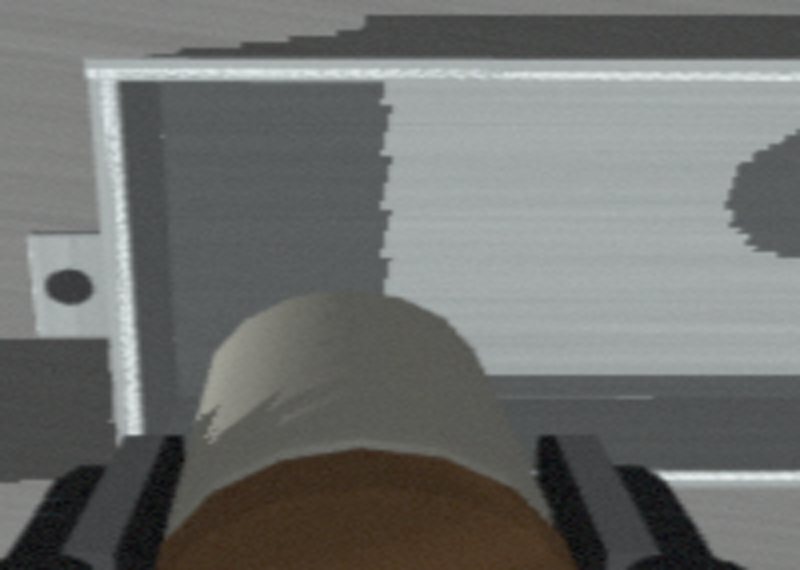

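Call:
{"op": "apply_moves", "data": {"moves": [[0,0,0,0,0.01,0,0.035],[0,0,0,0,0.022,0,0.035],[0,0,0,0,0.025,0,0.035],[0,0,0,0,0.022,0,0.035],[0,0,0,0,0.013,0,0.035],[0,0,0,0,0.006,0,0.035],[0,0,0,0,0.004,0,0.035],[0,0,0,0,0.002,0,0.035]]}}

```text
clock: 5.23
ee_pos: [0.5777, 0.2739, 0.2265]
tool_rot: [[-0.987, 0.001, 0.161], [-0.161, 0.0, -0.987], [-0.001, -1.0, -0.0]]
contact_force: [-0.1, -0.0, -1.0]
width: 0.513
```

Call:
{"op": "apply_moves", "data": {"moves": [[0,0,0,0,0.001,0,0.035],[0,0,0,0,0.001,0,0.035],[0,0,0,0,0.001,0,0.035],[0,0,0,0,0,0,0.035]]}}

```text
clock: 5.57
ee_pos: [0.5777, 0.2743, 0.2239]
tool_rot: [[-0.987, 0.001, 0.162], [-0.162, 0.0, -0.987], [-0.001, -1.0, -0.0]]
contact_force: [-0.2, 0.2, -1.5]
width: 0.514
```

Call:
{"op": "apply_moves", "data": {"moves": [[0,0,0,0,0.001,0,0.035],[0,0,0,0,0.001,0,0.035],[0,0,0,0,0,0,0.035],[0,0,0,0,0.001,0,0.035],[0,0,0,0,0,0,0.035]]}}

```text
clock: 5.98
ee_pos: [0.5775, 0.2742, 0.2202]
tool_rot: [[-0.987, 0.0, 0.162], [-0.162, 0.0, -0.987], [-0.0, -1.0, -0.0]]
contact_force: [0.4, 0.5, -2.2]
width: 0.51
```

Call:
{"op": "apply_moves", "data": {"moves": [[0,0,0,0,0.001,0,0.035],[0,0,0,0,0,0,0.035],[0,0,0,0,0,0,0.035]]}}

```text
clock: 6.23
ee_pos: [0.5778, 0.2745, 0.2199]
tool_rot: [[-0.987, 0.001, 0.162], [-0.162, 0.001, -0.987], [-0.001, -1.0, -0.0]]
contact_force: [-0.9, 1.0, 4.0]
width: 0.512
```

Call:
{"op": "apply_moves", "data": {"moves": [[0,0,0,0,0,0,0.047],[0,0,0,0,0,0,0.05],[0,0,0,0,0,0,0.053],[0,0,0,0,0,0,0.053],[0,0,0,0,-0.008,0,0.053],[0,0,0,0,-0.015,0,0.053],[0,0,0,0,-0.025,0,0.053],[0,0,0,0,-0.03,0,0.053]]}}

```text
clock: 6.9
ee_pos: [0.5766, 0.2738, 0.2962]
tool_rot: [[-0.987, -0.004, 0.162], [-0.162, -0.002, -0.987], [0.004, -1.0, 0.001]]
contact_force: [0.8, 0.2, -0.1]
width: 0.618
```

Call:
{"op": "apply_moves", "data": {"moves": [[0,0,0,0,-0.03,0,0.053],[0,0,0,0,-0.01,0,0.053]]}}

```text
clock: 7.07
ee_pos: [0.5786, 0.2746, 0.3437]
tool_rot: [[-0.987, 0.007, 0.162], [-0.162, 0.003, -0.987], [-0.008, -1.0, -0.001]]
contact_force: [0.3, 1.1, 1.7]
width: 0.616
```

```bash
python3 g.py 0.3568 0.285 0.33 -80.65; python3 - <<'E'
from workcell import optics
import cv2,numpy as np
d=optics.read_camera("wrist"); np.savez("w4.npz",**d);cv2.imwrite("pics/w4.png",d["frame"])
d=optics.read_camera("side"); np.savez("s4.npz",**d);cv2.imwrite("pics/s4.png",d["frame"])
E
```

```text
t 7.07 p [0.5786 0.2746 0.3437] w 52.6 mm F [0.3 1.1 1.7]
turn y -0.04 tilt tool x/z deg [ 0.09 -0.43]
after-turn shift x 0.2172 y 0.0137 z -0.0463  in current axes [ 0.2173  0.0121 -0.0461]
```

View pics/w4.png

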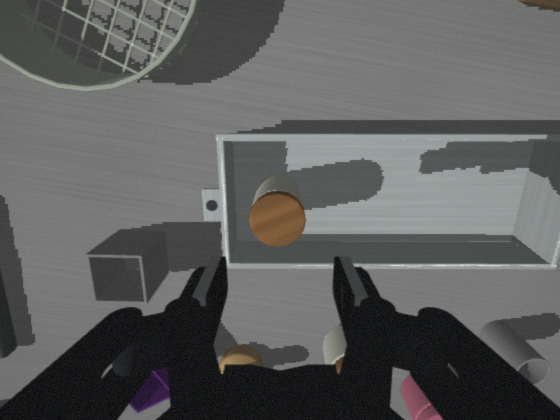

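View pics/s4.png

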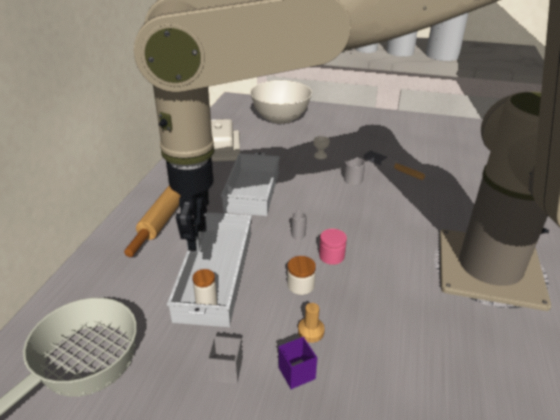

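Call:
{"op": "apply_moves", "data": {"moves": [[0,0,0,0.018,0,-0.004,0.053],[0,0,0,0.033,0,-0.007,0.053],[0,0,0,0.038,0,-0.008,0.053],[0,0,0,0.038,0,-0.008,0.053],[0,0,0,0.038,0,-0.008,0.053],[0,0,0,0.033,0,-0.007,0.053],[0,0,0,0.019,0,-0.004,0.053],[0,0,0,0,0,0,0.053]]}}

```text
clock: 7.83
ee_pos: [0.3522, 0.2844, 0.335]
tool_rot: [[-0.986, -0.004, 0.164], [-0.164, -0.002, -0.986], [0.004, -1.0, 0.001]]
contact_force: [-1.0, 0.1, -0.2]
width: 0.623
```

```bash
python3 g.py 0.3568 0.285 0.206 -80.65; python3 - <<'E'
from workcell import optics
import cv2,numpy as np
d=optics.read_camera("wrist"); np.savez("w5.npz",**d);cv2.imwrite("pics/w5.png",d["frame"])
from h import *
print(proj(d,[.357,.285,.07]),proj(d,[.357,.285,.016]))
E
```

```text
t 7.83 p [0.3522 0.2844 0.335 ] w 53.2 mm F [-1.   0.1 -0.2]
turn y 0.09 tilt tool x/z deg [-0.05  0.24]
after-turn shift x -0.0046 y 0.1290 z 0.0001  in current axes [-0.0051  0.129  -0.    ]
[279.36054529 205.05815261] [279.38762426 188.070072  ]
```

View pics/w5.png

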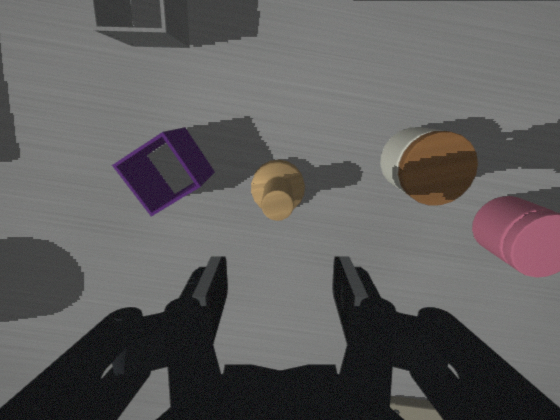

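Call:
{"op": "apply_moves", "data": {"moves": [[0,0,0,-0.0046,0.015,0.0003,0.053],[0,0,0,0,0.028,0,0.053],[0,0,0,0,0.03,0,0.053],[0,0,0,0,0.03,0,0.053],[0,0,0,0,0.018,0,0.053],[0,0,0,0,0.008,0,0.053],[0,0,0,0,0,0,0.015],[0,0,0,0,0,0,0.015]], "force": 25}}

```text
clock: 8.55
ee_pos: [0.361, 0.2848, 0.2082]
tool_rot: [[-0.987, -0.001, 0.161], [-0.161, -0.0, -0.987], [0.001, -1.0, 0.0]]
contact_force: [0.6, 0.9, 1.0]
width: 0.347
```

Call:
{"op": "apply_moves", "data": {"moves": [[0,0,0,0,0,0,0.015],[0,0,0,0,0,0,0.015],[0,0,0,0,0,0,0.015],[0,0,0,0,0,0,0.015]]}}

```text
clock: 8.88
ee_pos: [0.3609, 0.2852, 0.2092]
tool_rot: [[-0.987, 0.002, 0.162], [-0.162, 0.001, -0.987], [-0.002, -1.0, -0.001]]
contact_force: [-0.6, 0.0, -0.7]
width: 0.297
```

Call:
{"op": "apply_moves", "data": {"moves": [[0,0,0,0,-0.012,0,0.015],[0,0,0,0,-0.028,0,0.015],[0,0,0,0,-0.035,0,0.015],[0,0,0,0,-0.028,0,0.015],[0,0,0,0,-0.012,0,0.015],[0,0,0,0,0,0,0.015]]}}

```text
clock: 9.38
ee_pos: [0.3616, 0.2857, 0.3273]
tool_rot: [[-0.987, 0.006, 0.162], [-0.162, 0.004, -0.987], [-0.007, -1.0, -0.003]]
contact_force: [0.3, -0.5, -0.3]
width: 0.293
```

```bash
python3 g.py 0.601 0.156 0.325 -80.65; python3 - <<'E'
from workcell import optics
import cv2,numpy as np
d=optics.read_camera("side"); cv2.imwrite("pics/s5.png",d["frame"])
E
```

```text
t 9.38 p [0.3616 0.2857 0.3273] w 25.0 mm F [ 0.3 -0.5 -0.3]
turn y -0.03 tilt tool x/z deg [ 0.16 -0.4 ]
after-turn shift x -0.2151 y 0.0023 z 0.1669  in current axes [-0.2152  0.0033  0.1668]
```

View pics/s5.png

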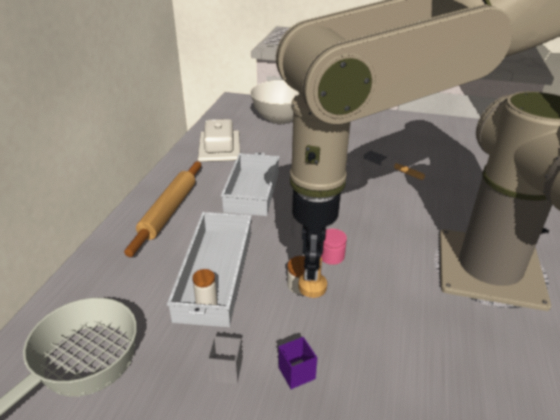

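Call:
{"op": "apply_moves", "data": {"moves": [[0,0,0,-0.015,0,0.012,0.015],[0,0,0,-0.028,0,0.022,0.015],[0,0,0,-0.031,0,0.024,0.015],[0,0,0,-0.031,0,0.024,0.015],[0,0,0,-0.031,0,0.024,0.015],[0,0,0,-0.031,0,0.024,0.015],[0,0,0,-0.028,0,0.022,0.015],[0,0,0,-0.016,0,0.012,0.015]]}}

```text
clock: 10.1
ee_pos: [0.5971, 0.1546, 0.3198]
tool_rot: [[-0.987, -0.003, 0.16], [-0.16, -0.001, -0.987], [0.003, -1.0, 0.001]]
contact_force: [1.2, -0.3, 0.1]
width: 0.289
```

Call:
{"op": "apply_moves", "data": {"moves": [[0,0,0,-0.004,0,0.0029,0.015],[0,0,0,0,0,0,0.015]]}}

```text
clock: 10.27
ee_pos: [0.5999, 0.1539, 0.3201]
tool_rot: [[-0.987, -0.004, 0.16], [-0.16, -0.001, -0.987], [0.004, -1.0, 0.0]]
contact_force: [-0.5, 0.4, -0.8]
width: 0.293
```

```bash
python3 g.py 0.601 0.156 0.213 -80.65; python3 - <<'E'
from workcell import optics
import cv2,numpy as np
d=optics.read_camera("wrist"); cv2.imwrite("pics/w6.png",d["frame"])
E
```

```text
t 10.27 p [0.5999 0.1539 0.3201] w 25.0 mm F [-0.5  0.4 -0.8]
turn y -0.14 tilt tool x/z deg [-0.    0.23]
after-turn shift x -0.0014 y 0.1071 z -0.0019  in current axes [-0.0019  0.1071 -0.0019]
```

View pics/w6.png

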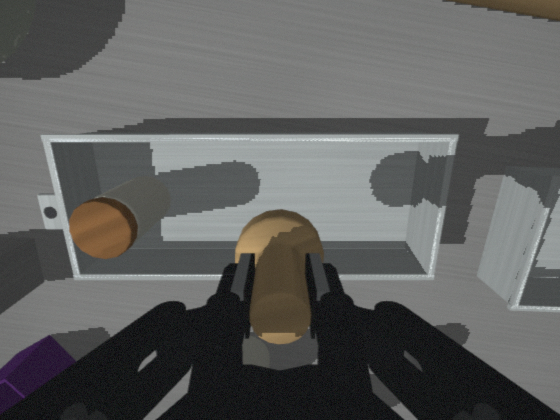

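Call:
{"op": "apply_moves", "data": {"moves": [[0,0,0,-0.001,0.012,-0.002,0.015],[0,0,0,0,0.025,0,0.015],[0,0,0,0,0.027,0,0.015],[0,0,0,0,0.022,0,0.015],[0,0,0,0,0.01,0,0.015],[0,0,0,0,0.006,0,0.015],[0,0,0,0,0.002,0,0.015],[0,0,0,0,0,0,0.015]]}}

```text
clock: 10.98
ee_pos: [0.6003, 0.1576, 0.2196]
tool_rot: [[-0.987, 0.001, 0.162], [-0.162, 0.0, -0.987], [-0.001, -1.0, -0.0]]
contact_force: [-0.6, -0.1, -0.0]
width: 0.297
```

Call:
{"op": "apply_moves", "data": {"moves": [[0,0,0,0,0.001,0,0.015],[0,0,0,0,0.001,0,0.015],[0,0,0,0,0,0,0.015]]}}

```text
clock: 11.23
ee_pos: [0.6008, 0.1572, 0.2183]
tool_rot: [[-0.987, 0.002, 0.162], [-0.162, 0.0, -0.987], [-0.002, -1.0, -0.0]]
contact_force: [-0.5, -0.1, -0.9]
width: 0.294
```

Call:
{"op": "apply_moves", "data": {"moves": [[0,0,0,0,0.002,0,0.015],[0,0,0,0,0.002,0,0.015],[0,0,0,0,0.001,0,0.015],[0,0,0,0,0,0,0.015],[0,0,0,0,0,0,0.015]]}}

```text
clock: 11.65
ee_pos: [0.6002, 0.1571, 0.212]
tool_rot: [[-0.987, -0.0, 0.162], [-0.162, -0.0, -0.987], [0.0, -1.0, 0.0]]
contact_force: [-0.0, 1.0, -0.7]
width: 0.295
```

Call:
{"op": "apply_moves", "data": {"moves": [[0,0,0,0,0.001,0,0.015],[0,0,0,0,0,0,0.015],[0,0,0,0,0,0,0.015]]}}

```text
clock: 11.9
ee_pos: [0.6005, 0.1572, 0.2116]
tool_rot: [[-0.987, 0.001, 0.162], [-0.162, 0.0, -0.987], [-0.001, -1.0, -0.0]]
contact_force: [-1.3, 0.1, 2.7]
width: 0.295
```

Call:
{"op": "apply_moves", "data": {"moves": [[0,0,0,0,0,0,0.03],[0,0,0,0,0,0,0.038],[0,0,0,0,0,0,0.045],[0,0,0,0,0,0,0.045],[0,0,0,0,-0.012,0,0.045],[0,0,0,0,-0.028,0,0.045],[0,0,0,0,-0.033,0,0.045],[0,0,0,0,-0.033,0,0.06]]}}

```text
clock: 12.57
ee_pos: [0.5999, 0.1571, 0.3185]
tool_rot: [[-0.987, -0.001, 0.162], [-0.162, -0.0, -0.987], [0.001, -1.0, 0.0]]
contact_force: [0.7, 0.2, -0.3]
width: 0.653
```

Call:
{"op": "apply_moves", "data": {"moves": [[0,0,0,0,-0.012,0,0.0854],[0,0,0,0,0,0,0.0854]]}}

```text
clock: 12.73
ee_pos: [0.6019, 0.1575, 0.3357]
tool_rot: [[-0.987, 0.009, 0.162], [-0.162, 0.002, -0.987], [-0.009, -1.0, -0.0]]
contact_force: [0.7, 0.2, -0.1]
width: 0.924
```

```bash
python3 g.py 0.3515 -0.2996 0.33 -80.65; python3 - <<'E'
from workcell import optics
import cv2,numpy as np
d=optics.read_camera("wrist"); cv2.imwrite("pics/w7.png",d["frame"])
E
```

```text
t 12.73 p [0.6019 0.1575 0.3357] w 78.9 mm F [ 0.7  0.2 -0.1]
turn y -0.03 tilt tool x/z deg [ 0.01 -0.53]
after-turn shift x 0.3213 y 0.0057 z 0.4103  in current axes [0.3211 0.0026 0.4105]
```

View pics/w7.png

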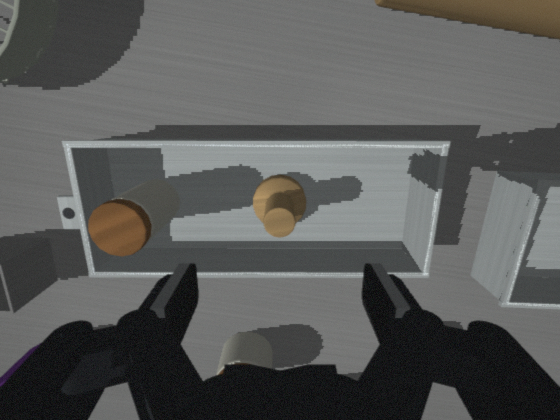

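Call:
{"op": "apply_moves", "data": {"moves": [[0,0,0,0.012,0,0.0153,0.0854],[0,0,0,0.0245,0,0.0313,0.0854],[0,0,0,0.0245,0,0.0313,0.0854],[0,0,0,0.0245,0,0.0313,0.0854],[0,0,0,0.0245,0,0.0313,0.0854],[0,0,0,0.0245,0,0.0313,0.0854],[0,0,0,0.0245,0,0.0313,0.0854],[0,0,0,0.0245,0,0.0313,0.0854]]}}

```text
clock: 13.45
ee_pos: [0.4553, -0.1049, 0.3274]
tool_rot: [[-0.987, -0.003, 0.162], [-0.162, 0.001, -0.987], [0.002, -1.0, -0.001]]
contact_force: [0.3, -0.8, -0.4]
width: 0.998
```

Call:
{"op": "apply_moves", "data": {"moves": [[0,0,0,0.0245,0,0.0313,0.0854],[0,0,0,0.0245,0,0.0313,0.0854],[0,0,0,0.0245,0,0.0313,0.0854],[0,0,0,0.0245,0,0.0313,0.0854],[0,0,0,0.0245,0,0.0313,0.0854],[0,0,0,0.0153,0,0.0194,0.0854],[0,0,0,0,0,0,0.0854],[0,0,0,0,0,0,0.0854]]}}

```text
clock: 14.12
ee_pos: [0.3485, -0.3003, 0.3276]
tool_rot: [[-0.987, -0.002, 0.159], [-0.159, 0.002, -0.987], [0.001, -1.0, -0.003]]
contact_force: [-0.4, 0.1, 0.3]
width: 1.001
```

```bash
python3 g.py 0.3515 -0.2996 0.197 -80.65; python3 - <<'E'
from workcell import optics
import cv2,numpy as np
d=optics.read_camera("wrist"); cv2.imwrite("pics/w8.png",d["frame"])
from h import *
print(proj(d,[.351,-.2996,.06]))
E
```

```text
t 14.12 p [ 0.3485 -0.3003  0.3276] w 85.5 mm F [-0.4  0.1  0.3]
turn y -0.22 tilt tool x/z deg [0.15 0.08]
after-turn shift x -0.0031 y 0.1306 z -0.0002  in current axes [-3.200e-03  1.306e-01  1.000e-04]
[279.92717918 207.59274945]
```

View pics/w8.png

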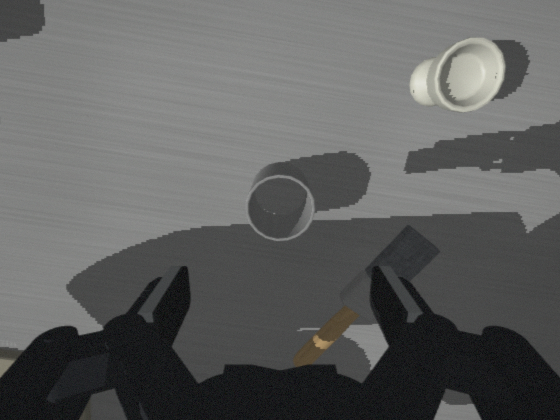

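```bash
python3 - <<'E'
from h import *
from workcell import optics
d=optics.read_camera("wrist")
for p in [(408,228),(440,250),(345,295)]: print(ray(d,*p,.01))
print(proj(d,[.3592,-.349,.03]))
E
python3 g.py 0.351 -0.2996 0.198 -80.65
```

```text
[ 0.33549263 -0.42887653  0.01      ]
[ 0.3177611  -0.46735995  0.01      ]
[ 0.25124994 -0.38480535  0.01      ]
[337.23717225 198.05376733]
t 14.22 p [ 0.3496 -0.299   0.328 ] w 85.5 mm F [-0.2 -0.3 -0.1]
turn y -0.04 tilt tool x/z deg [0.12 0.05]
after-turn shift x -0.0013 y 0.1300 z 0.0008  in current axes [-0.0014  0.13    0.0011]
```

Clear of the brush. Descend and grip.

Call:
{"op": "apply_moves", "data": {"moves": [[0,0,0,-0.0014,0.015,0.001,0.0854],[0,0,0,0,0.028,0,0.0854],[0,0,0,0,0.03,0,0.0854],[0,0,0,0,0.03,0,0.0854],[0,0,0,0,0.019,0,0.0854],[0,0,0,0,0.008,0,0.0854],[0,0,0,0,0,0,0.045],[0,0,0,0,0,0,0.045]], "force": 25}}

```text
clock: 14.88
ee_pos: [0.3518, -0.2999, 0.1995]
tool_rot: [[-0.987, -0.0, 0.163], [-0.163, 0.0, -0.987], [0.0, -1.0, -0.0]]
contact_force: [0.6, -0.8, -0.5]
width: 0.747
```

Call:
{"op": "apply_moves", "data": {"moves": [[0,0,0,0,0,0,0.045],[0,0,0,0,0,0,0.045],[0,0,0,0,0,0,0.045],[0,0,0,0,0,0,0.045]]}}

```text
clock: 15.22
ee_pos: [0.3519, -0.3011, 0.2008]
tool_rot: [[-0.987, 0.002, 0.162], [-0.162, -0.002, -0.987], [-0.002, -1.0, 0.002]]
contact_force: [0.8, 0.9, 6.0]
width: 0.641
```

Call:
{"op": "apply_moves", "data": {"moves": [[0,0,0,0,-0.012,0,0.045],[0,0,0,0,-0.028,0,0.045],[0,0,0,0,-0.035,0,0.045],[0,0,0,0,-0.035,0,0.045],[0,0,0,0,-0.018,0,0.045],[0,0,0,0,0,0,0.045]]}}

```text
clock: 15.72
ee_pos: [0.3524, -0.3019, 0.3332]
tool_rot: [[-0.987, 0.006, 0.162], [-0.162, -0.007, -0.987], [-0.005, -1.0, 0.008]]
contact_force: [0.2, -0.4, -0.2]
width: 0.636
```

```bash
python3 g.py 0.6091 0.0818 0.325 -80.65; python3 - <<'E'
from workcell import optics
import cv2,numpy as np
d=optics.read_camera("wrist"); cv2.imwrite("pics/w9.png",d["frame"])
E
```

```text
t 15.72 p [ 0.3524 -0.3019  0.3332] w 54.3 mm F [ 0.2 -0.4 -0.2]
turn y -0.05 tilt tool x/z deg [-0.46 -0.3 ]
after-turn shift x -0.3157 y 0.0082 z -0.3369  in current axes [-0.3153  0.0072 -0.3372]
```

View pics/w9.png

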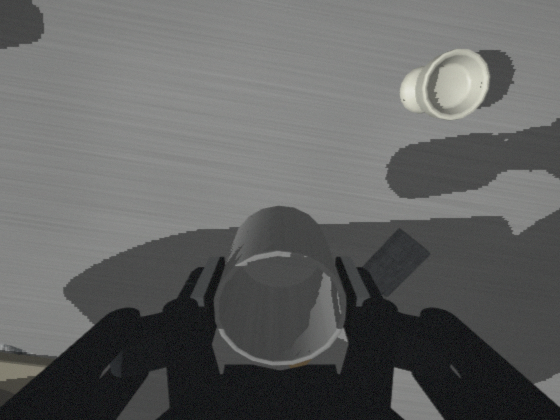

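Call:
{"op": "apply_moves", "data": {"moves": [[0,0,0,-0.012,0,-0.013,0.045],[0,0,0,-0.026,0,-0.0278,0.045],[0,0,0,-0.026,0,-0.0278,0.045],[0,0,0,-0.026,0,-0.0278,0.045],[0,0,0,-0.026,0,-0.0278,0.045],[0,0,0,-0.026,0,-0.0278,0.045],[0,0,0,-0.026,0,-0.0278,0.045],[0,0,0,-0.026,0,-0.0278,0.045]]}}

```text
clock: 16.43
ee_pos: [0.5092, -0.0624, 0.3255]
tool_rot: [[-0.987, -0.002, 0.162], [-0.162, 0.0, -0.987], [0.002, -1.0, -0.001]]
contact_force: [0.2, -0.4, -0.2]
width: 0.635
```

Call:
{"op": "apply_moves", "data": {"moves": [[0,0,0,-0.026,0,-0.0278,0.045],[0,0,0,-0.026,0,-0.0278,0.045],[0,0,0,-0.026,0,-0.0278,0.045],[0,0,0,-0.026,0,-0.0278,0.045],[0,0,0,-0.0177,0,-0.0181,0.045],[0,0,0,0,0,0,0.045],[0,0,0,0,0,0,0.045],[0,0,0,0,0,0,0.045]]}}

```text
clock: 17.1
ee_pos: [0.6076, 0.0828, 0.3255]
tool_rot: [[-0.987, -0.003, 0.162], [-0.162, -0.001, -0.987], [0.003, -1.0, 0.0]]
contact_force: [0.2, -0.7, -0.0]
width: 0.634
```

```bash
python3 g.py 0.6091 0.0818 0.205 -80.65; python3 - <<'E'
from workcell import optics
import cv2,numpy as np
d=optics.read_camera("wrist"); cv2.imwrite("pics/w10.png",d["frame"])
E
python3 g.py 0.6091 0.0818 0.205 -80.65
```

```text
t 17.10 p [0.6076 0.0828 0.3255] w 54.1 mm F [ 0.2 -0.7 -0. ]
turn y -0.02 tilt tool x/z deg [-0.    0.17]
after-turn shift x -0.0013 y 0.1205 z 0.0012  in current axes [-0.0017  0.1205  0.0012]
t 17.15 p [0.6076 0.0823 0.3259] w 54.4 mm F [ 0.8 -0.1  0.3]
turn y -0.07 tilt tool x/z deg [-0.01  0.13]
after-turn shift x -0.0014 y 0.1209 z 0.0007  in current axes [-0.0017  0.1209  0.0007]
```

View pics/w10.png

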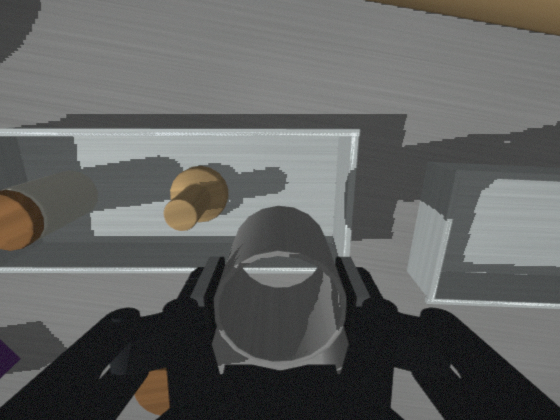

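```bash
python3 - <<'E'
from h import *
from workcell import optics
d=optics.read_camera("wrist")
c=np.array([.5937,.1755]);a=np.radians(99.35);u=np.array([np.cos(a),np.sin(a)]);v=np.array([-u[1],u[0]])
for px,z in [((359,131),.055),((350,272),.055),((181,213),.073)]:
    p=ray(d,*px,z)[:2]-c; print("tin frame",p@u,p@v)
E
```

```text
tin frame -0.153681375047047 -0.059866421042848755
tin frame -0.15507205308911956 0.05858223464816503
tin frame -0.020411294794771804 -0.001376948638772873
```

Call:
{"op": "apply_moves", "data": {"moves": [[0,0,0,-0.0014,0.013,0.0007,0.045],[0,0,0,0,0.028,0,0.045],[0,0,0,0,0.03,0,0.045],[0,0,0,0,0.022,0,0.045],[0,0,0,0,0.01,0,0.045],[0,0,0,0,0.006,0,0.045],[0,0,0,0,0.004,0,0.045],[0,0,0,0,0,0,0.045]]}}

```text
clock: 17.87
ee_pos: [0.6099, 0.0823, 0.2144]
tool_rot: [[-0.987, 0.001, 0.161], [-0.161, 0.0, -0.987], [-0.001, -1.0, 0.0]]
contact_force: [-0.2, -0.3, -0.2]
width: 0.637
```

Call:
{"op": "apply_moves", "data": {"moves": [[0,0,0,0,0.001,0,0.045],[0,0,0,0,0.001,0,0.045],[0,0,0,0,0.001,0,0.045],[0,0,0,0,0,0,0.045],[0,0,0,0,0,0,0.045]]}}

```text
clock: 18.28
ee_pos: [0.6099, 0.0827, 0.2117]
tool_rot: [[-0.987, 0.001, 0.162], [-0.162, 0.0, -0.987], [-0.001, -1.0, 0.0]]
contact_force: [0.4, -0.1, -0.8]
width: 0.641
```

Call:
{"op": "apply_moves", "data": {"moves": [[0,0,0,0,0.002,0,0.045],[0,0,0,0,0.002,0,0.045],[0,0,0,0,0.002,0,0.045],[0,0,0,0,0.001,0,0.045],[0,0,0,0,0,0,0.045],[0,0,0,0,0,0,0.045]]}}

```text
clock: 18.78
ee_pos: [0.6097, 0.0826, 0.204]
tool_rot: [[-0.987, -0.0, 0.162], [-0.162, 0.0, -0.987], [0.0, -1.0, -0.0]]
contact_force: [0.8, -0.1, -0.4]
width: 0.638
```

Call:
{"op": "apply_moves", "data": {"moves": [[0,0,0,0,0.001,0,0.045],[0,0,0,0,0,0,0.045],[0,0,0,0,0,0,0.045]]}}

```text
clock: 19.03
ee_pos: [0.6098, 0.0826, 0.2038]
tool_rot: [[-0.987, 0.0, 0.162], [-0.162, -0.0, -0.987], [-0.0, -1.0, 0.0]]
contact_force: [-2.9, 0.5, 5.9]
width: 0.636
```

Call:
{"op": "apply_moves", "data": {"moves": [[0,0,0,0,0,0,0.058],[0,0,0,0,0,0,0.062],[0,0,0,0,0,0,0.062],[0,0,0,0,0,0,0.062],[0,0,0,0,-0.012,0,0.062],[0,0,0,0,-0.028,0,0.062],[0,0,0,0,-0.035,0,0.062],[0,0,0,0,-0.035,0,0.07]]}}

```text
clock: 19.7
ee_pos: [0.6092, 0.0826, 0.3143]
tool_rot: [[-0.987, -0.002, 0.162], [-0.162, -0.0, -0.987], [0.002, -1.0, -0.0]]
contact_force: [0.3, -0.5, 1.3]
width: 0.818
```

Call:
{"op": "apply_moves", "data": {"moves": [[0,0,0,0,-0.015,0,0.0854],[0,0,0,0,0,0,0.0854]]}}

```text
clock: 19.87
ee_pos: [0.6115, 0.0827, 0.3356]
tool_rot: [[-0.987, 0.01, 0.162], [-0.162, 0.001, -0.987], [-0.01, -1.0, 0.001]]
contact_force: [1.1, -0.5, 0.0]
width: 0.996
```

```bash
python3 - <<'E'
from workcell import optics
import cv2,numpy as np
d=optics.read_camera("wrist"); cv2.imwrite("pics/w11.png",d["frame"])
E
python3 g.py 0.4035 0.1636 0.33 -82.85
```

```text
t 19.92 p [0.6108 0.0827 0.3326] w 85.8 mm F [-0.4  0.   0.6]
turn y 2.17 tilt tool x/z deg [-0.04 -0.38]
after-turn shift x 0.1956 y 0.0026 z -0.1061  in current axes [ 0.1914  0.0012 -0.1134]
```

View pics/w11.png

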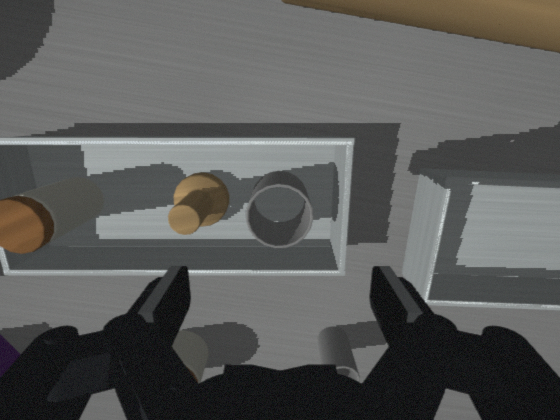

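Call:
{"op": "apply_moves", "data": {"moves": [[0,2.17,0,0,0,0,0.0854],[0,0,0,0.016,0,-0.009,0.0854],[0,0,0,0.033,0,-0.018,0.0854],[0,0,0,0.0345,0,-0.0187,0.0854],[0,0,0,0.0345,0,-0.0187,0.0854],[0,0,0,0.0345,0,-0.0187,0.0854],[0,0,0,0.029,0,-0.0155,0.0854],[0,0,0,0.014,0,-0.0075,0.0854]]}}

```text
clock: 20.58
ee_pos: [0.399, 0.1643, 0.3264]
tool_rot: [[-0.992, -0.004, 0.126], [-0.126, -0.0, -0.992], [0.004, -1.0, -0.0]]
contact_force: [0.0, -0.0, -0.2]
width: 1.002
```

Call:
{"op": "apply_moves", "data": {"moves": [[0,0,0,0,0,0,0.0854],[0,0,0,0,0,0,0.0854],[0,0,0,0,0,0,0.0854]]}}

```text
clock: 20.83
ee_pos: [0.4029, 0.1634, 0.328]
tool_rot: [[-0.992, 0.0, 0.124], [-0.124, -0.0, -0.992], [0.0, -1.0, 0.0]]
contact_force: [0.5, -0.0, -0.2]
width: 0.997
```

```bash
python3 - <<'E'
from workcell import optics
import cv2,numpy as np
d=optics.read_camera("wrist"); cv2.imwrite("pics/w12.png",d["frame"])
from h import *
print(proj(d,[.4027,.1636,.06]))
E
python3 g.py 0.4035 0.1636 0.198 -82.85
```

```text
[279.05452423 211.19105864]
t 20.88 p [0.4032 0.1632 0.328 ] w 85.3 mm F [ 0.4  0.5 -0.5]
turn y -0.03 tilt tool x/z deg [-0.02  0.01]
after-turn shift x -0.0004 y 0.1300 z -0.0003  in current axes [-0.0004  0.13   -0.0004]
```

View pics/w12.png

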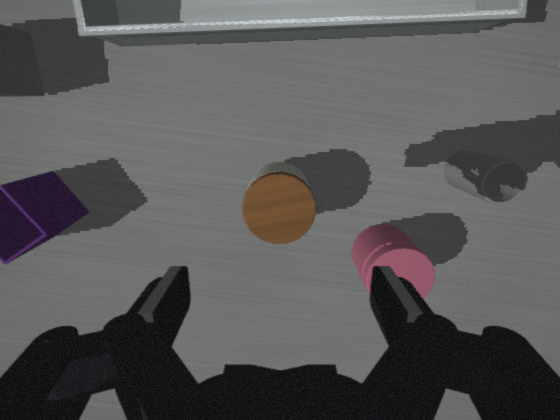

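Call:
{"op": "apply_moves", "data": {"moves": [[0,0,0,-0.0015,0.015,0,0.0854],[0,0,0,0,0.028,0,0.0854],[0,0,0,0,0.03,0,0.0854],[0,0,0,0,0.03,0,0.0854],[0,0,0,0,0.019,0,0.0854],[0,0,0,0,0.008,0,0.0854],[0,0,0,0,0,0,0.05],[0,0,0,0,0,0,0.05]], "force": 30}}

```text
clock: 21.55
ee_pos: [0.4047, 0.1635, 0.1986]
tool_rot: [[-0.992, -0.0, 0.124], [-0.124, -0.0, -0.992], [0.0, -1.0, 0.0]]
contact_force: [0.1, 0.0, 0.9]
width: 0.747
```

Call:
{"op": "apply_moves", "data": {"moves": [[0,0,0,0,0,0,0.05],[0,0,0,0,0,0,0.05],[0,0,0,0,0,0,0.05],[0,0,0,0,0,0,0.05]]}}

```text
clock: 21.88
ee_pos: [0.4047, 0.1639, 0.1994]
tool_rot: [[-0.992, 0.002, 0.124], [-0.124, 0.001, -0.992], [-0.003, -1.0, -0.0]]
contact_force: [0.6, -0.3, 3.2]
width: 0.688
```

Call:
{"op": "apply_moves", "data": {"moves": [[0,0,0,0,-0.01,0,0.05],[0,0,0,0,-0.025,0,0.05],[0,0,0,0,-0.035,0,0.05],[0,0,0,0,-0.035,0,0.05],[0,0,0,0,-0.018,0,0.05],[0,0,0,0,0,0,0.05]]}}

```text
clock: 22.38
ee_pos: [0.4056, 0.1642, 0.3275]
tool_rot: [[-0.992, 0.009, 0.125], [-0.125, 0.002, -0.992], [-0.009, -1.0, -0.001]]
contact_force: [1.1, 0.1, -1.9]
width: 0.687
```

```bash
python3 g.py 0.6203 -0.2204 0.325 -82.85; python3 - <<'E'
from workcell import optics
import cv2,numpy as np
d=optics.read_camera("side"); cv2.imwrite("pics/s13.png",d["frame"])
E
```

```text
t 22.38 p [0.4056 0.1642 0.3275] w 58.6 mm F [ 1.1  0.1 -1.9]
turn y 0.01 tilt tool x/z deg [ 0.08 -0.53]
after-turn shift x -0.1652 y 0.0025 z 0.4084  in current axes [-0.1651  0.0034  0.4084]
```

View pics/s13.png

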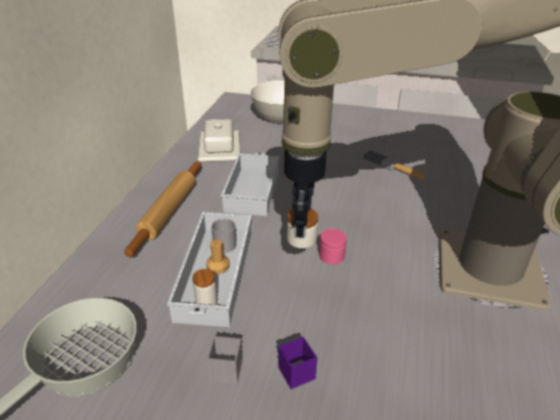

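Call:
{"op": "apply_moves", "data": {"moves": [[0,0,0,-0.005,0,0.0124,0.05],[0,0,0,-0.0138,0,0.0341,0.05],[0,0,0,-0.0138,0,0.0341,0.05],[0,0,0,-0.0138,0,0.0341,0.05],[0,0,0,-0.0138,0,0.0341,0.05],[0,0,0,-0.0138,0,0.0341,0.05],[0,0,0,-0.0138,0,0.0341,0.05],[0,0,0,-0.0138,0,0.0341,0.05]]}}

```text
clock: 23.1
ee_pos: [0.5358, -0.0744, 0.3191]
tool_rot: [[-0.992, -0.003, 0.124], [-0.124, 0.001, -0.992], [0.003, -1.0, -0.001]]
contact_force: [1.1, 1.0, -1.7]
width: 0.684
```

Call:
{"op": "apply_moves", "data": {"moves": [[0,0,0,-0.0138,0,0.0341,0.05],[0,0,0,-0.0138,0,0.0341,0.05],[0,0,0,-0.0138,0,0.0341,0.05],[0,0,0,-0.0138,0,0.0341,0.05],[0,0,0,-0.0084,0,0.0209,0.05],[0,0,0,0,0,0,0.05],[0,0,0,0,0,0,0.05],[0,0,0,0,0,0,0.05]]}}

```text
clock: 23.77
ee_pos: [0.618, -0.2204, 0.3191]
tool_rot: [[-0.992, -0.003, 0.124], [-0.124, 0.002, -0.992], [0.003, -1.0, -0.002]]
contact_force: [-1.0, 0.7, -2.0]
width: 0.687
```

```bash
python3 - <<'E'
from workcell import optics
import cv2,numpy as np
d=optics.read_camera("wrist"); np.savez("w14.npz",**d); cv2.imwrite("pics/w14.png",d["frame"])
E
python3 g.py 0.6203 -0.2204 0.203 -82.85
```

```text
t 23.82 p [ 0.6181 -0.22    0.3197] w 58.4 mm F [-0.7 -0.6 -2. ]
turn y 0.03 tilt tool x/z deg [0.1  0.13]
after-turn shift x -0.0021 y 0.1167 z 0.0007  in current axes [-0.0024  0.1167  0.0009]
```

View pics/w14.png

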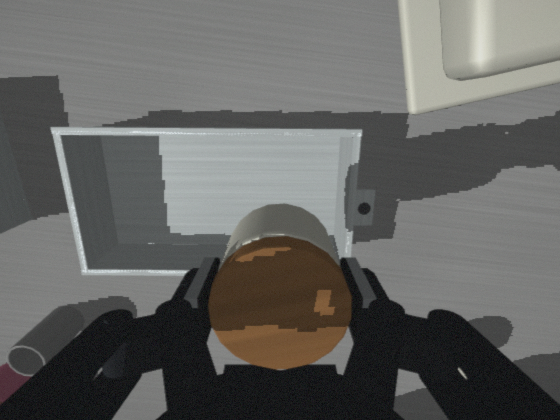

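```bash
python3 - <<'E'
from h import *
d=np.load("w14.npz")
c=np.array([.6135,-.1658]);a=np.radians(-82.85);u=np.array([np.cos(a),np.sin(a)]);v=np.array([-u[1],u[0]])
for px,z in [((362,130),.055),((351,272),.055),((52,129),.055),((83,275),.055)]:
    p=ray(d,*px,z)[:2]-c; print("tin frame",p@u,p@v)
E
```

```text
tin frame 0.11395297709738976 0.06010348761149377
tin frame 0.11414757049811719 -0.055653449596773125
tin frame -0.11090986513588721 0.06070858938558643
tin frame -0.1115686837152556 -0.058885454451952285
```

Call:
{"op": "apply_moves", "data": {"moves": [[0,0,0,-0.0022,0.012,0.0005,0.05],[0,0,0,0,0.025,0,0.05],[0,0,0,0,0.026,0,0.05],[0,0,0,0,0.022,0,0.05],[0,0,0,0,0.012,0,0.05],[0,0,0,0,0.007,0,0.05],[0,0,0,0,0.003,0,0.05],[0,0,0,0,0,0,0.05]]}}

```text
clock: 24.48
ee_pos: [0.6211, -0.2209, 0.2142]
tool_rot: [[-0.992, 0.0, 0.125], [-0.125, 0.0, -0.992], [-0.0, -1.0, -0.0]]
contact_force: [0.4, -0.1, -1.5]
width: 0.687
```

Call:
{"op": "apply_moves", "data": {"moves": [[0,0,0,0,0.001,0,0.05],[0,0,0,0,0.001,0,0.05],[0,0,0,0,0.001,0,0.05],[0,0,0,0,0,0,0.05],[0,0,0,0,0,0,0.05]]}}

```text
clock: 24.9
ee_pos: [0.6211, -0.2213, 0.2117]
tool_rot: [[-0.992, 0.001, 0.124], [-0.124, -0.0, -0.992], [-0.001, -1.0, 0.0]]
contact_force: [0.1, -0.5, -1.9]
width: 0.683
```

Call:
{"op": "apply_moves", "data": {"moves": [[0,0,0,0,0.002,0,0.05],[0,0,0,0,0.002,0,0.05],[0,0,0,0,0.002,0,0.05],[0,0,0,0,0.0015,0,0.05],[0,0,0,0,0,0,0.05],[0,0,0,0,0,0,0.05]]}}

```text
clock: 25.4
ee_pos: [0.6209, -0.2211, 0.2033]
tool_rot: [[-0.992, -0.001, 0.124], [-0.124, 0.0, -0.992], [0.001, -1.0, -0.0]]
contact_force: [1.3, 0.1, -0.9]
width: 0.685
```

Call:
{"op": "apply_moves", "data": {"moves": [[0,0,0,0,0.001,0,0.05],[0,0,0,0,0,0,0.05],[0,0,0,0,0,0,0.05]]}}

```text
clock: 25.65
ee_pos: [0.621, -0.2212, 0.2027]
tool_rot: [[-0.992, 0.0, 0.124], [-0.124, -0.0, -0.992], [-0.0, -1.0, 0.0]]
contact_force: [-0.8, 0.6, -2.2]
width: 0.686
```

Call:
{"op": "apply_moves", "data": {"moves": [[0,0,0,0,0.0008,0,0.05],[0,0,0,0,0,0,0.05],[0,0,0,0,0,0,0.05]]}}

```text
clock: 25.9
ee_pos: [0.6211, -0.2212, 0.2025]
tool_rot: [[-0.992, 0.0, 0.124], [-0.124, -0.0, -0.992], [-0.0, -1.0, 0.0]]
contact_force: [-2.3, 0.6, 3.3]
width: 0.686
```

Contact. Release gently.

Call:
{"op": "apply_moves", "data": {"moves": [[0,0,0,0,0,0,0.061],[0,0,0,0,0,0,0.063],[0,0,0,0,0,0,0.065],[0,0,0,0,0,0,0.065],[0,0,0,0,-0.012,0,0.065],[0,0,0,0,-0.028,0,0.065],[0,0,0,0,-0.035,0,0.065],[0,0,0,0,-0.035,0,0.07]]}}

```text
clock: 26.57
ee_pos: [0.6205, -0.2209, 0.313]
tool_rot: [[-0.992, -0.002, 0.124], [-0.124, 0.001, -0.992], [0.002, -1.0, -0.001]]
contact_force: [0.5, -0.8, 0.0]
width: 0.819
```

Call:
{"op": "apply_moves", "data": {"moves": [[0,0,0,0,-0.018,0,0.0854],[0,0,0,0,0,0,0.0854]]}}

```text
clock: 26.73
ee_pos: [0.6227, -0.2219, 0.3383]
tool_rot: [[-0.992, 0.01, 0.124], [-0.124, -0.005, -0.992], [-0.01, -1.0, 0.006]]
contact_force: [-0.3, 0.5, 0.2]
width: 1.002
```

```bash
python3 - <<'E'
from workcell import optics
import cv2,numpy as np
d=optics.read_camera("wrist"); cv2.imwrite("pics/w15.png",d["frame"])
E
python3 g.py 0.4854 0.4098 0.33 -82.1
```

```text
t 26.78 p [ 0.6221 -0.2216  0.3351] w 85.2 mm F [ 0.2  0.6 -1.1]
turn y -0.76 tilt tool x/z deg [-0.23 -0.38]
after-turn shift x 0.0486 y 0.0051 z -0.6442  in current axes [ 0.0571  0.0021 -0.6436]
```

View pics/w15.png

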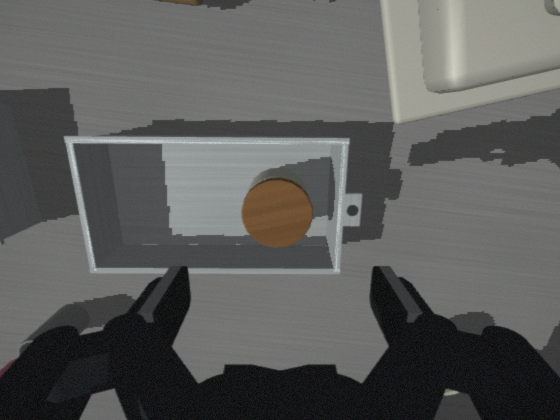

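Call:
{"op": "apply_moves", "data": {"moves": [[0,-0.76,0,0,0,0,0.0854],[0,0,0,0.0018,0,-0.022,0.0854],[0,0,0,0.003,0,-0.04,0.0854],[0,0,0,0.003,0,-0.04,0.0854],[0,0,0,0.003,0,-0.04,0.0854],[0,0,0,0.003,0,-0.04,0.0854],[0,0,0,0.003,0,-0.04,0.0854],[0,0,0,0.003,0,-0.04,0.0854]]}}

```text
clock: 27.45
ee_pos: [0.5638, 0.0373, 0.3279]
tool_rot: [[-0.99, -0.003, 0.138], [-0.138, 0.0, -0.99], [0.003, -1.0, -0.001]]
contact_force: [0.7, 0.7, 0.0]
width: 1.002
```

Call:
{"op": "apply_moves", "data": {"moves": [[0,0,0,0.003,0,-0.04,0.0854],[0,0,0,0.003,0,-0.04,0.0854],[0,0,0,0.003,0,-0.04,0.0854],[0,0,0,0.003,0,-0.04,0.0854],[0,0,0,0.003,0,-0.04,0.0854],[0,0,0,0.003,0,-0.04,0.0854],[0,0,0,0.003,0,-0.04,0.0854],[0,0,0,0.003,0,-0.04,0.0854]]}}

```text
clock: 28.12
ee_pos: [0.4961, 0.3508, 0.3279]
tool_rot: [[-0.99, -0.003, 0.138], [-0.138, -0.002, -0.99], [0.003, -1.0, 0.001]]
contact_force: [0.2, 0.6, -0.6]
width: 1.001
```

Call:
{"op": "apply_moves", "data": {"moves": [[0,0,0,0.003,0,-0.04,0.0854],[0,0,0,0.0018,0,-0.022,0.0854],[0,0,0,0,0,0,0.0854],[0,0,0,0,0,0,0.0854],[0,0,0,0,0,0,0.0854]]}}

```text
clock: 28.53
ee_pos: [0.484, 0.4094, 0.3282]
tool_rot: [[-0.99, -0.002, 0.138], [-0.138, -0.002, -0.99], [0.002, -1.0, 0.002]]
contact_force: [0.1, 0.9, 0.3]
width: 0.995
```

```bash
python3 - <<'E'
from workcell import optics
import cv2,numpy as np
d=optics.read_camera("wrist"); np.savez("w16.npz",**d);cv2.imwrite("pics/w16.png",cv2.convertScaleAbs(d["frame"],alpha=1.4))
from h import *
a=np.radians(-82.1);u=np.array([np.cos(a),np.sin(a),0]);v=np.array([-u[1],u[0],0]);c=np.array([.4854,.4098,.06])
for i,j in [(-1,1),(1,1),(1,-1),(-1,-1)]: print(proj(d,c+.025*i*u+.025*j*v))
E
python3 g.py 0.4854 0.4098 0.198 -82.1
```

```text
[246.27460141 177.57318175]
[310.94975703 177.63256819]
[309.00458367 237.33033899]
[248.19869535 237.29563378]
t 28.58 p [0.4843 0.409  0.3286] w 85.6 mm F [-0.  -0.1 -0.2]
turn y -0.02 tilt tool x/z deg [-0.08  0.11]
after-turn shift x -0.0012 y 0.1306 z -0.0007  in current axes [-0.0014  0.1306 -0.0009]
```

View pics/w16.png

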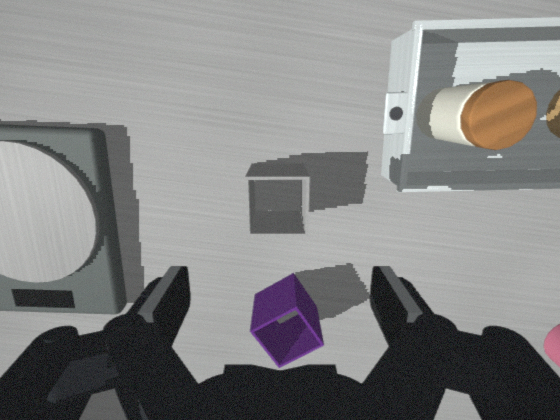

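```bash
python3 - <<'E'
import cv2
f=cv2.imread("pics/w16.png")[150:260,210:380]
cv2.imwrite("pics/w16c.png",cv2.resize(f,None,fx=4.5,fy=4.5,interpolation=2))
E
```

```text
(no output)
```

View pics/w16c.png

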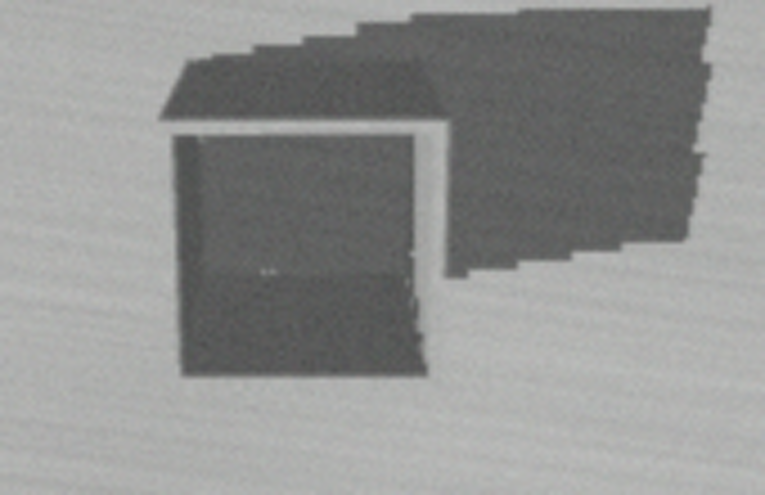

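Call:
{"op": "apply_moves", "data": {"moves": [[0,0,0,-0.0014,0.015,-0.001,0.0854],[0,0,0,0,0.028,0,0.0854],[0,0,0,0,0.03,0,0.0854],[0,0,0,0,0.03,0,0.0854],[0,0,0,0,0.019,0,0.0854],[0,0,0,0,0.008,0,0.0854],[0,0,0,0,0,0,0.04],[0,0,0,0,0,0,0.04]], "force": 25}}

```text
clock: 29.25
ee_pos: [0.4861, 0.4105, 0.2005]
tool_rot: [[-0.991, 0.0, 0.136], [-0.136, -0.0, -0.991], [-0.0, -1.0, 0.0]]
contact_force: [-0.2, 1.3, 0.2]
width: 0.745
```

Call:
{"op": "apply_moves", "data": {"moves": [[0,0,0,0,0,0,0.04],[0,0,0,0,0,0,0.04],[0,0,0,0,0,0,0.04],[0,0,0,0,0,0,0.04]]}}

```text
clock: 29.58
ee_pos: [0.4865, 0.4117, 0.2023]
tool_rot: [[-0.99, 0.003, 0.137], [-0.137, 0.002, -0.991], [-0.004, -1.0, -0.001]]
contact_force: [1.9, -0.5, 6.4]
width: 0.58
```

Call:
{"op": "apply_moves", "data": {"moves": [[0,0,0,0,-0.01,0,0.04],[0,0,0,0,-0.025,0,0.04],[0,0,0,0,-0.035,0,0.04],[0,0,0,0,-0.035,0,0.04],[0,0,0,0,-0.025,0,0.04],[0,0,0,0,0,0,0.04]]}}

```text
clock: 30.08
ee_pos: [0.487, 0.4125, 0.339]
tool_rot: [[-0.99, 0.01, 0.138], [-0.138, 0.007, -0.99], [-0.011, -1.0, -0.006]]
contact_force: [0.5, -0.1, 1.0]
width: 0.581
```

```bash
python3 g.py 0.606 -0.1063 0.33 -82.85; python3 - <<'E'
from workcell import optics
import cv2,numpy as np
d=optics.read_camera("wrist"); cv2.imwrite("pics/w17.png",d["frame"])
E
```

```text
t 30.08 p [0.487  0.4125 0.339 ] w 49.7 mm F [ 0.5 -0.1  1. ]
turn y 0.77 tilt tool x/z deg [ 0.33 -0.61]
after-turn shift x -0.0535 y 0.0090 z 0.5296  in current axes [-0.0463  0.0065  0.5303]
```

View pics/w17.png

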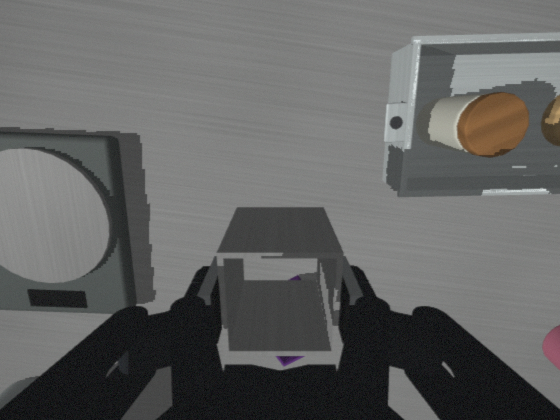

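Call:
{"op": "apply_moves", "data": {"moves": [[0,0.77,0,0,0,0,0.04],[0,0,0,-0.0022,0,0.022,0.04],[0,0,0,-0.004,0,0.04,0.04],[0,0,0,-0.004,0,0.04,0.04],[0,0,0,-0.004,0,0.04,0.04],[0,0,0,-0.004,0,0.04,0.04],[0,0,0,-0.004,0,0.04,0.04],[0,0,0,-0.004,0,0.04,0.04]]}}

```text
clock: 30.8
ee_pos: [0.5432, 0.1526, 0.3278]
tool_rot: [[-0.992, -0.004, 0.124], [-0.124, -0.001, -0.992], [0.004, -1.0, 0.0]]
contact_force: [0.8, -0.3, -1.3]
width: 0.58
```

Call:
{"op": "apply_moves", "data": {"moves": [[0,0,0,-0.004,0,0.04,0.04],[0,0,0,-0.004,0,0.04,0.04],[0,0,0,-0.004,0,0.04,0.04],[0,0,0,-0.004,0,0.04,0.04],[0,0,0,-0.004,0,0.04,0.04],[0,0,0,-0.004,0,0.04,0.04],[0,0,0,-0.0033,0,0.0276,0.04],[0,0,0,0,0,0,0.04]]}}

```text
clock: 31.47
ee_pos: [0.6041, -0.1129, 0.3277]
tool_rot: [[-0.993, -0.003, 0.119], [-0.119, -0.001, -0.993], [0.003, -1.0, 0.001]]
contact_force: [0.7, 0.4, -0.9]
width: 0.581
```

Call:
{"op": "apply_moves", "data": {"moves": [[0,0,0,0,0,0,0.04],[0,0,0,0,0,0,0.04],[0,0,0,0,0,0,0.04]]}}

```text
clock: 31.72
ee_pos: [0.6039, -0.1065, 0.3287]
tool_rot: [[-0.992, -0.002, 0.125], [-0.125, 0.001, -0.992], [0.002, -1.0, -0.001]]
contact_force: [0.2, -0.5, -0.8]
width: 0.581
```

```bash
python3 g.py 0.607 -0.1063 0.2053 -82.85; python3 - <<'E'
from workcell import optics
import cv2,numpy as np
d=optics.read_camera("wrist"); cv2.imwrite("pics/w18.png",d["frame"])
E
```

```text
t 31.72 p [ 0.6039 -0.1065  0.3287] w 49.6 mm F [ 0.2 -0.5 -0.8]
turn y 0.03 tilt tool x/z deg [0.07 0.11]
after-turn shift x -0.0031 y 0.1234 z 0.0002  in current axes [-0.0033  0.1234  0.0003]
```

View pics/w18.png

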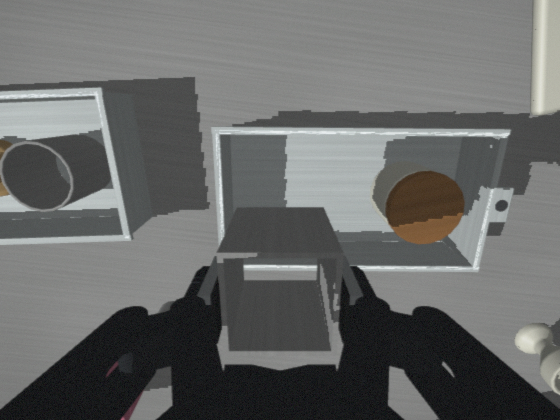

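Call:
{"op": "apply_moves", "data": {"moves": [[0,0,0,-0.003,0.012,0.002,0.04],[0,0,0,0,0.028,0,0.04],[0,0,0,0,0.03,0,0.04],[0,0,0,0,0.022,0,0.04],[0,0,0,0,0.013,0,0.04],[0,0,0,0,0.007,0,0.04],[0,0,0,0,0.003,0,0.04],[0,0,0,0,0,0,0.04]]}}

```text
clock: 32.43
ee_pos: [0.6079, -0.109, 0.215]
tool_rot: [[-0.992, 0.0, 0.125], [-0.125, -0.0, -0.992], [-0.0, -1.0, 0.0]]
contact_force: [0.7, -0.2, -1.0]
width: 0.576
```

Call:
{"op": "apply_moves", "data": {"moves": [[0,0,0,0,0.002,0,0.04],[0,0,0,0,0.001,0,0.04],[0,0,0,0,0,0,0.04],[0,0,0,0,0,0,0.04]]}}

```text
clock: 32.77
ee_pos: [0.608, -0.1094, 0.2128]
tool_rot: [[-0.992, 0.001, 0.124], [-0.124, -0.0, -0.992], [-0.001, -1.0, 0.001]]
contact_force: [-0.2, 0.3, -0.8]
width: 0.584
```

Call:
{"op": "apply_moves", "data": {"moves": [[0,0,0,0,0.002,0,0.04],[0,0,0,0,0.002,0,0.04],[0,0,0,0,0.002,0,0.04],[0,0,0,0,0.001,0,0.04],[0,0,0,0,0,0,0.04],[0,0,0,0,0,0,0.04]]}}

```text
clock: 33.27
ee_pos: [0.6076, -0.1093, 0.2054]
tool_rot: [[-0.992, -0.0, 0.124], [-0.124, 0.0, -0.992], [0.0, -1.0, -0.0]]
contact_force: [-2.4, 0.3, 5.2]
width: 0.577
```

Call:
{"op": "apply_moves", "data": {"moves": [[0,0,0,0,0.001,0,0.04],[0,0,0,0,0,0,0.04],[0,0,0,0,0,0,0.04]]}}

```text
clock: 33.52
ee_pos: [0.6077, -0.1093, 0.2053]
tool_rot: [[-0.992, -0.0, 0.124], [-0.124, -0.0, -0.992], [0.0, -1.0, 0.0]]
contact_force: [-8.1, 1.1, 12.9]
width: 0.582
```

Firm contact with the floor; back off 0.5 mm and release.

Call:
{"op": "apply_moves", "data": {"moves": [[0,0,0,0,-0.0008,0,0.05],[0,0,0,0,0,0,0.055],[0,0,0,0,0,0,0.056],[0,0,0,0,0,0,0.056],[0,0,0,0,-0.012,0,0.056],[0,0,0,0,-0.028,0,0.056],[0,0,0,0,-0.035,0,0.056],[0,0,0,0,-0.035,0,0.07]]}}

```text
clock: 34.18
ee_pos: [0.6071, -0.1091, 0.3156]
tool_rot: [[-0.992, -0.002, 0.124], [-0.124, 0.001, -0.992], [0.002, -1.0, -0.001]]
contact_force: [1.4, -1.1, 0.4]
width: 0.779
```

Call:
{"op": "apply_moves", "data": {"moves": [[0,0,0,0,-0.03,0,0.07],[0,0,0,0,-0.03,0,0.07],[0,0,0,0.02,-0.03,0.02,0.07],[0,0,0,0.02,0,0.03,0.07],[0,0,0,0.02,0,0.03,0.07],[0,0,0,0.02,0,0.03,0.07],[0,0,0,0.02,0,0.03,0.07],[0,0,0,0.02,0,0.03,0.07]]}}

```text
clock: 34.85
ee_pos: [0.5086, -0.294, 0.4058]
tool_rot: [[-0.992, 0.001, 0.125], [-0.125, -0.001, -0.992], [-0.001, -1.0, 0.001]]
contact_force: [0.2, -0.6, -0.3]
width: 0.823
```

Call:
{"op": "apply_moves", "data": {"moves": [[0,0,0,0.02,0,0.03,0.07],[0,0,0,0.02,0,0.03,0.07],[0,0,0,0.02,0,0.03,0.07],[0,0,0,0.02,0,0.03,0.07],[0,0,0,0.02,0,0.02,0.07],[0,0,0,0.02,0,0.02,0.07],[0,0,0,0,0,0,0.07],[0,0,0,0,0,0,0.07]]}}

```text
clock: 35.52
ee_pos: [0.4093, -0.4676, 0.4053]
tool_rot: [[-0.993, 0.0, 0.121], [-0.121, -0.0, -0.993], [-0.0, -1.0, 0.0]]
contact_force: [0.7, -0.1, 1.0]
width: 0.823
```

```bash
python3 - <<'E'
from workcell import env,optics
import cv2,numpy as np
s=env.sense(); print(s["clock"],s["ee_pos"])
for n in ["top","side"]:
    d=optics.read_camera(n); np.savez(n+"F.npz",**d); f=d["frame"]
    c=f[100:290,60:480] if n=="top" else f[120:360,150:390]
    k=1.9 if n=="top" else 2.5
    cv2.imwrite(f"pics/{n}F.png",cv2.resize(c,None,fx=k,fy=k,interpolation=2))
E
```

```text
35.5167 [ 0.40929857 -0.46764711  0.40528457]
```

View pics/topF.png

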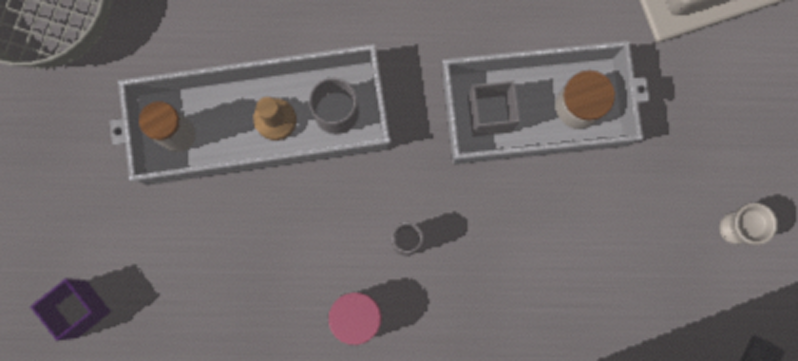

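View pics/sideF.png

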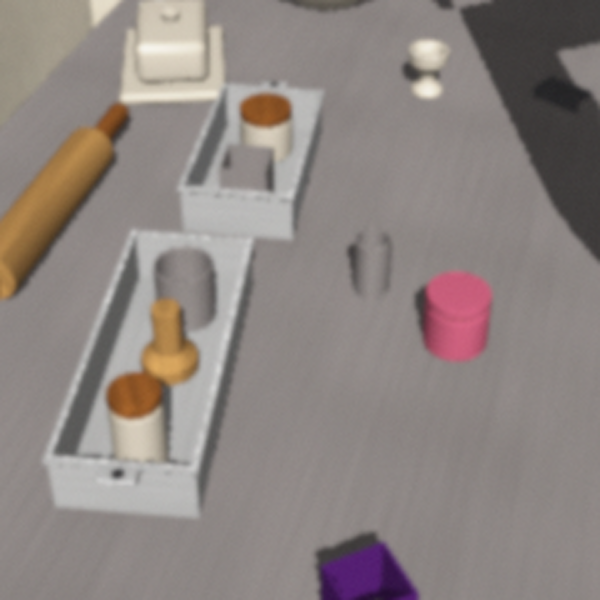

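```bash
python3 -c "
from workcell import finish_job
print(finish_job())"
```

```text
the job is handed in; nothing more can be done
None
```

I made up both kits and handed the job in at about 35.6 s of the 144 s allowed.

- **Long tin:** the tall jar stands at the tab end, the stamp just past the middle on the far side, and the large round cutter near the far end.
- **Short tin:** the short jar stands at the tab end and the square cutter at the other end.
- **Setting down:** I lowered the jars in steps of 1 to 2 mm until contact, at about 3 to 5 N, and only then opened the fingers. The square cutter met the floor harder, at 13 N or so, so I backed off slightly before letting go.

**Last checks:** the final top and side pictures show all five items upright on the tin floors and both tins flat. The small round cutter, egg cup and both look-alikes appear where they stood, and the arm is clear.

**Disagreements:**
- Wrist and top camera estimates differed by 2 to 3 mm.
- The tins measured about 4 mm longer than stated.
- The edge of the stamp's disc reaches a few millimetres over the tin's midline, though its centre is on the far side from the tab.

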